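# Push the fastener box down the freshly painted infeed lane

### The job

Slowly push the steel fastener box down the infeed lane until it stands right up against the end stop, squarely between the guide rails. The rails have just been painted, so neither the box nor the robot may touch them; straighten the box on the open apron first if it needs it. Only push it with the fingers: do not lift or tip it, and leave everything else where it is.

Things in the scene. Friction and masses are not known exactly. Their poses are not given: they have to be found in the camera images.
- lane: Infeed lane, fixed: grey base plate 340 long x 150 wide x 6 thick, lying flat. Origin: centre of the plate's underside, on the table (z 0). Its x axis is the push direction along the lane's centre line (roughly to the robot's left), y across the lane, z up. From x=-170 to -25 the plate is an open apron without rails; from x=-25 to +155 a guide rail runs on each side; from x=+155 to +169 stands the end stop across the lane. Nothing on it moves.
- rail_left: Grey flat-bar guide rail 180 long, 10 wide, 14 high, on the plate (its top 20 mm above the table) at the lane's +y side, inner face at lane y=+58. Origin: centre of its underside. Axes as the lane's.
- rail_right: The same rail at the lane's -y side, inner face at lane y=-58; so the rails are 116 mm apart and leave 13 mm on each side of a centred box.
- stop: Dark steel end stop, 116 wide, 14 thick, top 40 mm above the table. Origin: underside, in the middle of the face that meets the box (lane x=+155). Axes as the lane's.
- lane_mouth (a point): Middle of the lane's mouth on the plate's top (lane x=-25), where the rails begin. Axes as the lane's.
- lane_home (a point): Point on the plate's top (6 mm above the table) over which the box's centre stands when it is home, touching the stop (lane x=+105, y=0). Axes as the lane's.
- fastener_box: Closed sheet-steel box with a flat lid, 100 long (its x) x 90 wide (its y) x 50 high, smooth upright sides (too wide to grip), about 0.4 to 0.85 kg. Origin: centre of its underside. It stands loose on the apron before the mouth, up to about 15 mm off the centre line and turned up to about 0.13 rad; its x axis points roughly down the lane. Its top is 56 mm above the table. It slides with a few newtons and stops when no longer pushed.
- box_centre (a point): Centre of the fastener box, half-way up (25 mm above its underside). Axes as the box's.
- bolt_1: Bystander: hexagon bolt 53 mm long lying beside a rail. To be left alone.
- retaining_cap: Bystander: dark round cap, 35 mm across and 36 mm high, beside a rail. To be left alone.
- nut_0: Bystander: hexagon nut 27 mm across, 13 mm high, beside a rail on the robot's side. To be left alone.
- spatter_spray: Bystander: spray can 52 mm across, 203 mm high, far right corner. To be left alone.
- tape_measure: Bystander: tape measure 67x82x38, back edge. To be left alone.
- locking_pliers: Bystander: pliers 162 long, 14 high, back edge. To be left alone.
- cone_1: Bystander: cast metal cone on a foot, 116 high, back edge. To be left alone.
- cone_3: Bystander: smaller cast metal cone on a foot, 84 high, far left corner. To be left alone.
- centre_punch: Bystander: thin round steel punch 118 long, near edge. To be left alone.
- cut_key: Bystander: flat cut steel key 95x26x5, near edge. To be left alone.

How it is judged:
By the outcome, as a careful person would: the job done as asked, in the order asked, and still so for the second after the job is handed in, with the robot touching nothing.
It also fails if it takes over 72 s, if anything falls off the work surface, if the arm or the gripper's body presses on something with over 40 N, if the wrist force passes 120 N, or if a joint passes its speed limit or range.

### The arm

A 7-joint arm with a two-finger parallel gripper is mounted at the origin on a cart in front of the work surface, level with it; the furniture and walls round the work are solid. World frame = base frame: x ahead of the robot, y to its left, z up, the work surface at z = 0. Lengths are in m, angles in rad, forces in N, time in s.
With the tool pointing down it reaches from about 0.4 to 0.85 m from the base axis. Payload 4.5 kg.
Tool frame: the origin (TCP) lies midway between the tips of the shut fingers; the grasp point (between the pads) lies 19 mm behind it; z points along the fingers, y is the direction in which the jaws open and shut (so a half turn about z gives the same grasp; the last joint's range is limited). The gripper opens to 88 mm and grips with 3 to 60 N. Pads are 18 mm wide; open, the fingers measure 123 mm over their backs; the gripper's body (75 mm by 187 mm) begins 45 mm behind the grasp point.
Start: joints at [1.177, 0.689, -0.195, 1.565, 0.157, 0.902, -0.215], TCP at [0.259, -0.569, 0.239] pointing down, gripper open.
Joint ranges: [-3.01, 3.01], [-0.46, 2.08], [-1.47, 1.51], [0.13, 2.56], [-1, 4.14], [0.04, 2.09], [-2.66, 2.66]. Speed limits (rad/s): [2.57, 2.57, 3.14, 3.14, 3.14, 3.14, 3.14].

### API

Orientations are given as a rotation vector (axis times angle).
In Python, from workcell import ctrl gives the robot as it stands. The module is installed in compiled form; this text tells all that it offers.
- The arm moves only by the tool jog_arm, never from a script. Its argument "deltas" is a list of rows, each an object of numbers: "wx", "wy", "wz": the turn, a rotation vector about the tool's x, y, z in degrees; "x", "y", "z": the shift along the tool's x, y, z in mm; "jaw": the closure, from -1 (fully open) to 1 (shut). A call has exactly 5 rows; each row shifts and turns the commanded pose from where the row before left it, along the tool's axes as they then stand; what a row does not reach is not made up. A row lasts 1/8 s, in which the tool goes at most 62.5 mm and 10.7 degrees, less where a joint would pass 70% of its speed; a pose out of reach is approached as far as the arm can. A call with a gripper value outside its range is refused whole. The fingers move at their own pace and stop on an object; "newtons" is the grip in N (left out, the last holds). Time passes only in rows, so rows that do not move let the fingers close, or fill a call up. It gives the time, the measured TCP pose, the force and the opening at its end, in the units of the state.
- ctrl.get_obs(): the state, without advancing time (a new reading comes with each control period).
- ctrl.get_image(name): name is "scene" or "top" or "wrist"; returns a dict with "frame" (480x640x3 uint8, red, green, blue), "fovy" (degrees; the focal length in pixels is half the picture's height over the tangent of half this angle, whatever the lens; pixels are square), "cx", "cy" (the principal point, pixels), "world_from_camera" (4x4, takes a point from camera to world coordinates). Camera axes: x right, y up, looking along -z (the intrinsics and any distortion apply to the point x, -y, -z); pixel columns grow to the right and rows downward; lengths in m; the calibration is good to about 2 mm. A picture is of the moment at which its call begins. There is no depth.
- ctrl.sign_off(): hands the job in, once; it reports no verdict.
The state is a dict: "clock": time; "q": joint angles; "joint_velocities": joint speeds; "joint_torque": joint torques, N m; "position": TCP position; "ee_rot": TCP orientation; "wrist_force": force on the tool from outside, world axes, zero at the start; "torque": the same for the moment, N m; "opening": opening from 0.0 (shut) to 1.0 (fully open).
Only numpy, scipy, OpenCV 4.12 (cv2) and the standard library are available. Lean on these libraries where they do the work, as an engineer would, in place of code of your own. Each camera call takes 0.05 s, during which the arm holds its last target.

## Working session

There is one attempt and no reset: what is moved stays moved. The work goes in short steps, Python scripts to look and compute and a tool call to move; the robot and the scene stay as the last step left them, time stands still between calls to the robot, and variables do not carry over. Pictures are saved under pics/ and viewed, and the job is handed in when it is done.

Besides the shell and the picture viewer there is one more tool, called after ">>>" as a command line: name --argument value ..., lists and objects as JSON in quotes. jog_arm: Moves the arm, as the interface text tells. Its arguments: {"type":"object","properties":{"deltas":{"type":"array"},"newtons":{"type":"number"}},"required":["deltas"]}

```bash
mkdir -p pics
python3 - <<'E'
from workcell import ctrl
import cv2, numpy as np
np.set_printoptions(precision=4,suppress=True)
o=ctrl.get_obs()
print({k:np.round(v,3) for k,v in o.items()})
for n in ["scene","top","wrist"]:
    d=ctrl.get_image(n)
    print(n,{k:(v if k!='frame' else v.shape) for k,v in d.items()})
    cv2.imwrite(f"pics/{n}0.png",d["frame"][:,:,::-1])
E
```

```text
{'clock': np.float64(0.0), 'q': array([ 1.177,  0.69 , -0.194,  1.566,  0.157,  0.902, -0.215]), 'joint_velocities': array([ 0.001,  0.001,  0.001,  0.001,  0.   , -0.   , -0.001]), 'joint_torque': array([ -0.   , -52.755,  -1.267, -15.342,  -0.053,   0.007,   0.   ]), 'position': array([ 0.259, -0.568,  0.238]), 'ee_rot': array([-3.068, -0.667,  0.001]), 'wrist_force': array([0.862, 0.204, 0.33 ]), 'torque': array([ 0.014, -0.053, -0.007]), 'opening': np.float64(0.999)}
scene {'frame': (480, 640, 3), 'fovy': 46.23935623146275, 'cx': 320.79444572210974, 'cy': 237.8671508696886, 'world_from_camera': array([[-0.6558,  0.5275, -0.5401, -0.0227],
       [-0.7547, -0.4393,  0.4873,  0.5273],
       [ 0.0198,  0.7272,  0.6862,  0.79  ],
       [ 0.    ,  0.    ,  0.    ,  1.    ]])}
top {'frame': (480, 640, 3), 'fovy': 57.76765569184262, 'cx': 316.7047986212813, 'cy': 242.5502034102818, 'world_from_camera': array([[ 0.0167,  0.984 , -0.1775,  0.3592],
       [-0.9998,  0.0142, -0.015 , -0.0026],
       [-0.0122,  0.1777,  0.984 ,  1.0213],
       [ 0.    ,  0.    ,  0.    ,  1.    ]])}
wrist {'frame': (480, 640, 3), 'fovy': 61.59174837611516, 'cx': 311.2192482250786, 'cy': 233.21248311242806, 'world_from_camera': array([[ 0.4148,  0.8675,  0.2745,  0.3305],
       [-0.9099,  0.396 ,  0.1235, -0.5359],
       [-0.0016, -0.301 ,  0.9536,  0.3835],
       [ 0.    ,  0.    ,  0.    ,  1.    ]])}
```

View pics/top0.png

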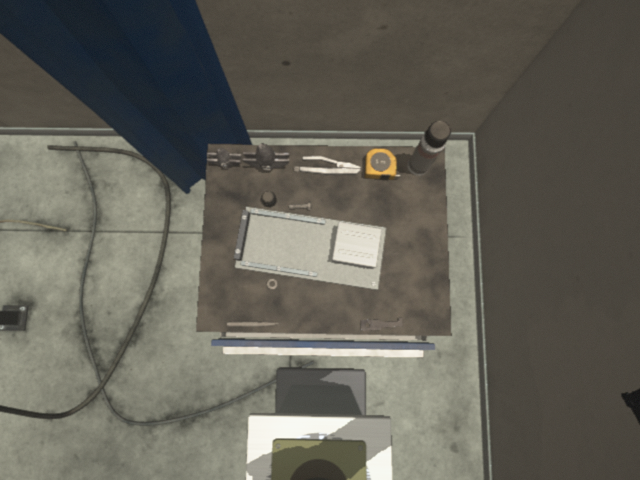

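View pics/scene0.png

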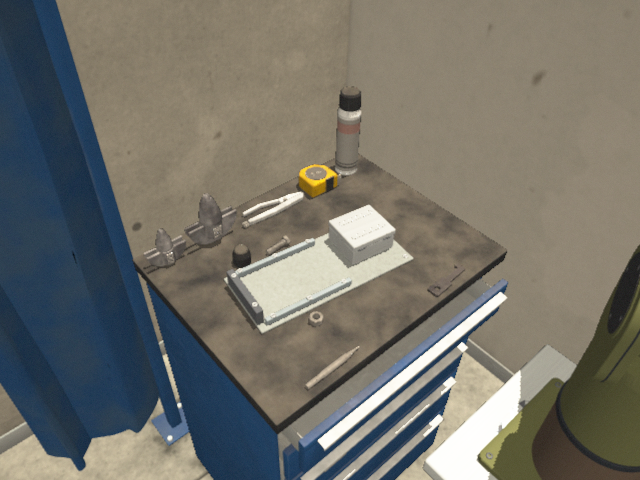

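View pics/wrist0.png

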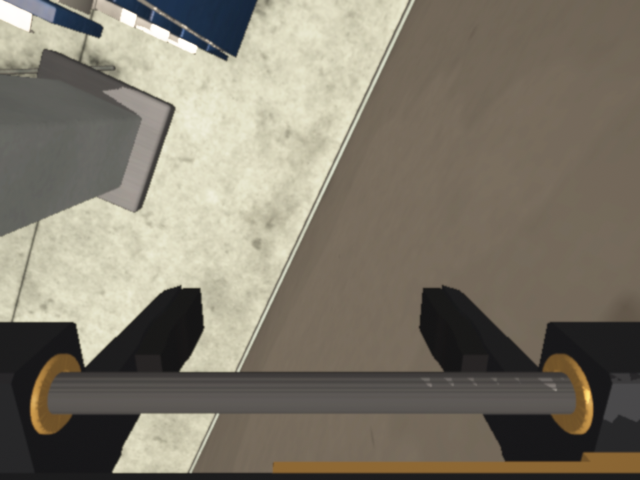

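Run:
```python
import cv2
t=cv2.imread("pics/top0.png")[190:305,220:400]
cv2.imwrite("pics/top0z.png",cv2.resize(t,None,fx=4.4,fy=4.4,interpolation=cv2.INTER_CUBIC))
t=cv2.imread("pics/scene0.png")[195:335,220:420]
cv2.imwrite("pics/scene0z.png",cv2.resize(t,None,fx=4,fy=4,interpolation=cv2.INTER_CUBIC))
```

```text
(no output)
```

View pics/top0z.png

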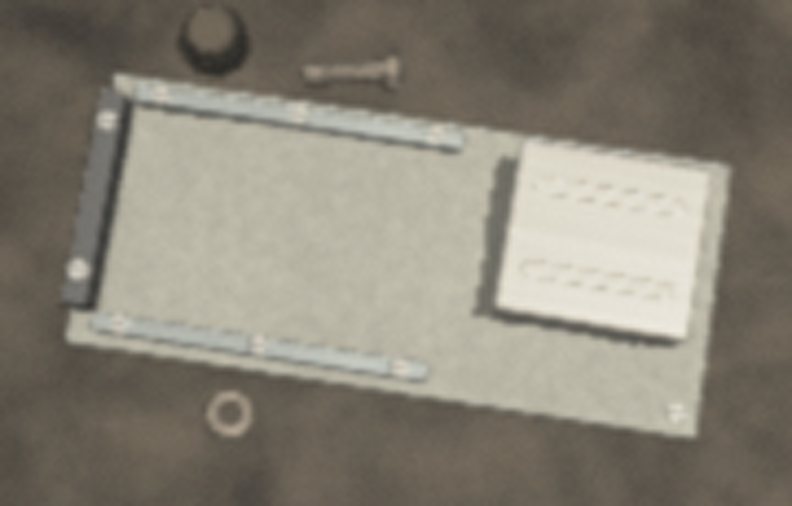

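View pics/scene0z.png

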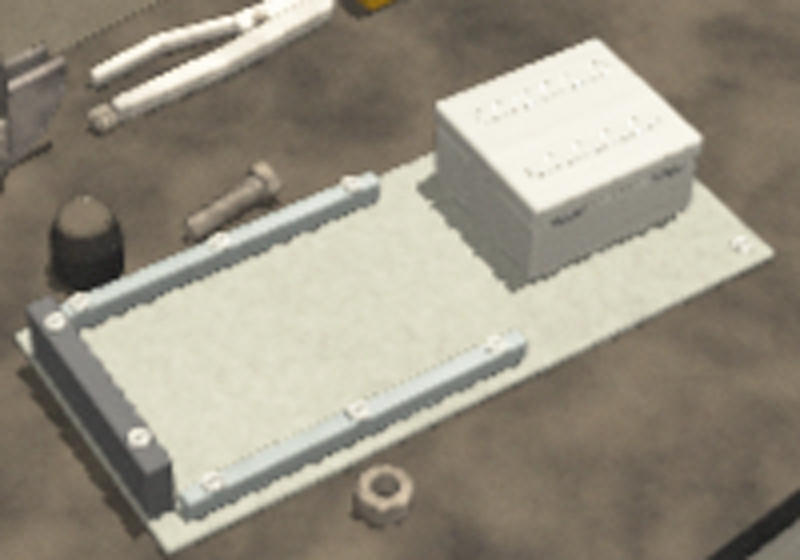

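```bash
cat > h.py <<'E'
import cv2, numpy as np
np.set_printoptions(precision=4,suppress=True)
def ray(d,uv,z):
    uv=np.atleast_2d(np.asarray(uv,float)); f=240/np.tan(np.radians(d["fovy"])/2)
    T=d["world_from_camera"]; v=np.c_[(uv[:,0]-d["cx"])/f,-(uv[:,1]-d["cy"])/f,-np.ones(len(uv))]@T[:3,:3].T
    return T[:3,3]+v*((z-T[2,3])/v[:,2])[:,None]
def proj(d,P):
    P=np.atleast_2d(P); f=240/np.tan(np.radians(d["fovy"])/2); T=d["world_from_camera"]
    c=(P-T[:3,3])@T[:3,:3]; return np.c_[d["cx"]+f*c[:,0]/-c[:,2], d["cy"]-f*c[:,1]/-c[:,2]]
E
python3 - <<'E'
from workcell import ctrl
from h import *
d=ctrl.get_image("top"); im=d["frame"]; hsv=cv2.cvtColor(im,cv2.COLOR_RGB2HSV)
g=im.min(2).astype(int)
for n,(u,v) in dict(lid=(355,240),plate=(280,245),rail=(300,219),stop=(241,240),table=(300,310)).items(): print(n,im[v,u],hsv[v,u])
z=np.array([220,190])
c=np.array([[115,75],[730,165],[695,435],[68,340]])/4.4+z
P=ray(d,c,0.006); print("plate",P, np.linalg.norm(P-np.roll(P,-1,0),axis=1))
c=np.array([[527,138],[710,168],[688,338],[497,308]])/4.4+z
P=ray(d,c,0.056); print("lid",P, np.linalg.norm(P-np.roll(P,-1,0),axis=1))
E
```

```text
lid [226 222 209] [ 23  19 226]
plate [184 180 164] [ 24  28 184]
rail [173 177 169] [ 45  12 177]
stop [117 115 110] [ 21  15 117]
table [100  91  80] [ 17  51 100]
plate [[ 0.627   0.1845  0.006 ]
 [ 0.5812 -0.1514  0.006 ]
 [ 0.4351 -0.1312  0.006 ]
 [ 0.4805  0.2031  0.006 ]] [0.339  0.1474 0.3374 0.1476]
lid [[ 0.5831 -0.0395  0.056 ]
 [ 0.5685 -0.1337  0.056 ]
 [ 0.4803 -0.1218  0.056 ]
 [ 0.4942 -0.0249  0.056 ]] [0.0953 0.089  0.0978 0.09  ]
```

```bash
cat >> h.py <<'E'
def rect(P):
    (c,s,a)=cv2.minAreaRect((P[:,:2]*1000).astype(np.float32)); b=cv2.boxPoints((c,s,a)); return c,s,a,b
def quadedges(cnt,up):
    # sub-pixel quad: approx polygon then fit lines on each side's contour points
    h=cv2.convexHull(cnt); eps=1
    q=h
    while len(q)>4: q=cv2.approxPolyDP(h,eps,True); eps+=.5
    q=q[:,0].astype(float); p=cnt[:,0].astype(float); L=[]
    for i in range(4):
        a,b=q[i],q[(i+1)%4]; t=(b-a)/np.linalg.norm(b-a); n=np.array([-t[1],t[0]]); r=p-a
        s=r@t/np.linalg.norm(b-a); m=(abs(r@n)<2.5*up)&(s>.1)&(s<.9)
        vx,vy,x,y=cv2.fitLine(p[m].astype(np.float32),cv2.DIST_HUBER,0,.01,.01).ravel(); L.append(np.cross([x,y,1],[x+vx,y+vy,1]))
    C=[]
    for i in range(4):
        c=np.cross(L[i-1],L[i]); C.append(c[:2]/c[2])
    return (np.array(C)+.5)/up-.5
def measure(d,roi=(190,305,220,400),up=6):
    y0,y1,x0,x1=roi; im=d["frame"][y0:y1,x0:x1]; g=cv2.cvtColor(im,cv2.COLOR_RGB2GRAY)
    g=cv2.resize(g,None,fx=up,fy=up,interpolation=cv2.INTER_LINEAR)
    out={}
    for n,th,z in (("lid",202,.056),("plate",138,.006)):
        m=(g>th).astype(np.uint8); m=cv2.morphologyEx(m,cv2.MORPH_CLOSE,np.ones((9,9),np.uint8))
        cs,_=cv2.findContours(m,cv2.RETR_EXTERNAL,cv2.CHAIN_APPROX_NONE); c=max(cs,key=cv2.contourArea)
        uv=quadedges(c,up)+[x0,y0]; out[n]=(uv,ray(d,uv,z))
    return out
def lanepose(P):
    # corners of a rectangle, returns centre and direction of long axis (towards +y world)
    i=np.argsort(P[:,1]); r,l=P[i[:2]],P[i[2:]]
    c=P.mean(0); t=l.mean(0)-r.mean(0); 
    return c,np.arctan2(t[1],t[0])
E
python3 - <<'E'
from workcell import ctrl
from h import *
d=ctrl.get_image("top"); o=measure(d)
for n,(uv,P) in o.items():
    print(n,uv.round(1).tolist()); print(P,np.linalg.norm(P-np.roll(P,-1,0),axis=1)*1000, lanepose(P))
d2=ctrl.get_image("scene")
im=cv2.cvtColor(d2["frame"],cv2.COLOR_RGB2BGR)
for n,(uv,P) in o.items():
    for p in proj(d2,P): cv2.circle(im,tuple(np.round(p*1).astype(int)),1,(0,0,255) if n=="lid" else (0,255,0),-1)
cv2.imwrite("pics/sc_chk.png",cv2.resize(im[195:335,220:420],None,fx=4,fy=4,interpolation=cv2.INTER_NEAREST))
E
```

```text
lid [[339.4, 222.3], [380.4, 229.1], [375.5, 266.1], [332.9, 258.6]]
[[ 0.5808 -0.0387  0.056 ]
 [ 0.5663 -0.1316  0.056 ]
 [ 0.482  -0.1198  0.056 ]
 [ 0.4974 -0.0248  0.056 ]] [93.9473 85.1704 96.1622 84.5615] (array([ 0.5316, -0.0787,  0.056 ]), np.float64(1.4134011406328202))
plate [[654.6, 267.0], [385.6, 227.1], [377.4, 289.0], [190.6, 260.0]]
[[ 0.496  -0.7739  0.006 ]
 [ 0.5821 -0.1506  0.006 ]
 [ 0.4348 -0.1299  0.006 ]
 [ 0.4961  0.3101  0.006 ]] [ 629.2378  148.7253  444.2908 1084.0461] (array([ 0.5022, -0.1861,  0.006 ]), np.float64(1.7031857747151125))
```

View pics/sc_chk.png

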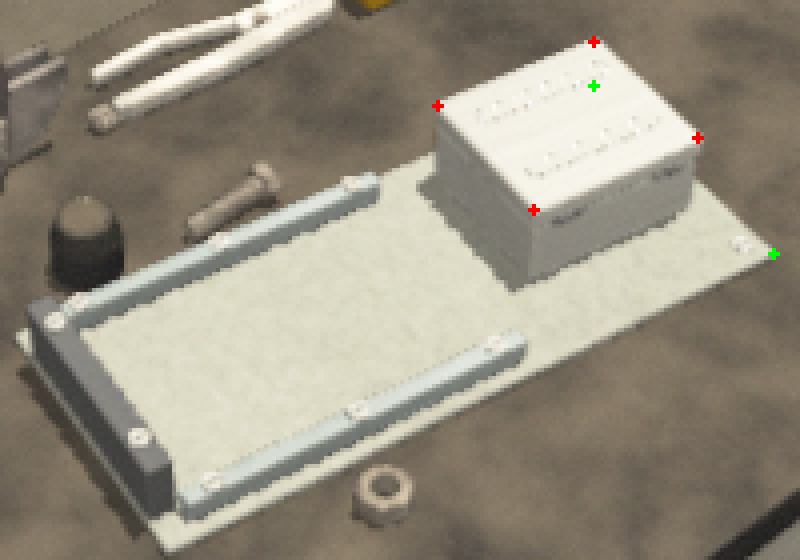

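```bash
cat >> h.py <<'E'
def edge(d,a,b,half=4,n=40,lo=.06,hi=.94,sign=0):
    """refine straight edge near a-b: max-gradient on perpendicular profiles, robust line fit. returns 2 end points, rms"""
    g=cv2.GaussianBlur(cv2.cvtColor(d["frame"],cv2.COLOR_RGB2GRAY).astype(np.float32),(0,0),.7)
    a=np.array(a,float);b=np.array(b,float);t=(b-a)/np.linalg.norm(b-a);nn=np.array([-t[1],t[0]])
    s=np.linspace(lo,hi,n); o=np.arange(-half,half+.01,.1)
    pts=(a+np.outer(s,b-a))[:,None]+o[None,:,None]*nn
    v=cv2.remap(g,pts[...,0].astype(np.float32),pts[...,1].astype(np.float32),cv2.INTER_LINEAR)
    gr=np.gradient(cv2.GaussianBlur(v,(11,1),0),axis=1); 
    w=(gr*sign if sign else abs(gr)); k=w.argmax(1)
    p=pts[np.arange(n),k]
    vx,vy,x,y=cv2.fitLine(p.astype(np.float32),cv2.DIST_HUBER,0,.01,.01).ravel()
    u=np.array([vx,vy]);x0=np.array([x,y]); r=(p-x0)@np.array([-vy,vx])
    return x0+u*((a-x0)@u), x0+u*((b-x0)@u), np.median(abs(r))
E
cat > m0.py <<'E'
from workcell import ctrl
from h import *
d=ctrl.get_image("top"); Z=lambda x,y:(x/4.4+220-.4,y/4.4+190-.4)
L={"far":(Z(480,128),Z(730,164),.006),"farL":(Z(120,75),Z(460,127),.006),"near":(Z(68,341),Z(695,436),.006),"right":(Z(730,165),Z(696,435),.006),
"stopface":(Z(128,110),Z(92,305),.04),"railR_in":(Z(140,105),Z(462,151),.02),"railL_in":(Z(95,315),Z(425,363),.02),
"lid_far":(Z(527,140),Z(710,168),.056),"lid_right":(Z(710,168),Z(688,338),.056),"lid_near":(Z(688,338),Z(497,308),.056),"lid_left":(Z(497,308),Z(525,140),.056)}
for n,(a,b,z) in L.items():
    p,q,r=edge(d,a,b,half=2.5); P=ray(d,[p,q],z)[:,:2]; t=P[1]-P[0]
    print(f"{n:9s} px {p.round(1)} {q.round(1)} rms {r:.2f} world {P[0].round(4)} {P[1].round(4)} ang {np.degrees(np.arctan2(t[1],t[0]))%180:.2f}")
E
python3 m0.py
```

```text
far       px [328.7 218.8] [385.5 227.2] rms 0.20 world [ 0.6007 -0.0148] [ 0.5819 -0.1503] ang 82.12
farL      px [246.9 206.4] [324.2 218. ] rms 0.21 world [0.6285 0.1828] [ 0.6025 -0.0041] ang 82.08
near      px [235.1 267. ] [377.5 288.9] rms 0.22 world [0.4811 0.204 ] [ 0.4349 -0.1302] ang 82.14
right     px [385.5 227.1] [377.5 288.4] rms 0.19 world [ 0.5822 -0.1504] [ 0.4361 -0.1303] ang 172.17
stopface  px [250.1 214.9] [241.7 259.1] rms 0.12 world [0.5994 0.1682] [0.4953 0.1829] ang 171.93
railR_in  px [251.6 212.1] [324.7 223. ] rms 0.20 world [0.6111 0.1684] [ 0.5869 -0.0055] ang 82.07
railL_in  px [240.9 263.8] [316.2 272.1] rms 0.44 world [0.4872 0.188 ] [0.4704 0.0127] ang 84.54
lid_far   px [339.5 220.6] [381.2 226.4] rms 0.22 world [ 0.5848 -0.0388] [ 0.5727 -0.1333] ang 82.69
lid_right px [380.9 227.8] [375.2 266.3] rms 0.19 world [ 0.5695 -0.1327] [ 0.4814 -0.1192] ang 171.28
lid_near  px [375.9 266.9] [332.6 259.4] rms 0.20 world [ 0.4801 -0.1207] [ 0.4956 -0.0241] ang 80.92
lid_left  px [331.9 259.5] [338.5 221.3] rms 0.17 world [ 0.4953 -0.0226] [ 0.5831 -0.0365] ang 170.97
```

```bash
cat >> h.py <<'E'
from scipy.spatial.transform import Rotation as R
LA=np.radians(82.12); EX=np.array([np.cos(LA),np.sin(LA)]); EY=np.array([-np.sin(LA),np.cos(LA)])
ORG=0.1008*EX-0.5228*EY
def w2l(p): p=np.asarray(p)[...,:2]-ORG; return np.stack([p@EX,p@EY],-1)*1000
def l2w(x,y): return ORG+(x*EX+y*EY)/1000
def plan(o,lx,ly,z,head):
    """head: desired lane-frame heading (deg) of tool x. prints turn in tool axes, then shift in the axes AFTER the turn"""
    Rc=R.from_rotvec(o["ee_rot"]); h=LA+np.radians(head)
    Rt=R.from_matrix(np.c_[[np.cos(h),np.sin(h),0],[np.sin(h),-np.cos(h),0],[0,0,-1]])
    w=(Rc.inv()*Rt).as_rotvec(degrees=True)
    t=np.r_[l2w(lx,ly),z]-o["position"]
    print("lane now",w2l(o["position"]).round(1),"z",o["position"][2].round(4),"| turn deg",w.round(2),"| shift mm after turn",(Rt.inv().apply(t)*1000).round(1),"| before", (Rc.inv().apply(t)*1000).round(1))
    print("F",o["wrist_force"].round(2),"T",o["torque"].round(2),"open",round(float(o["opening"]),3),"t",round(float(o["clock"]),2))
E
python3 - <<'E'
from workcell import ctrl
from h import *
o=ctrl.get_obs(); plan(o,-105,-88,.16,-90)
d=ctrl.get_image("top")
for n,p in dict(can=(420,170),canTop=(437,131),tape=(380,178),bolthead=(310,206),cap=(268,205),nut=(272,284)).items(): P=ray(d,p,.2 if n=="canTop" else 0.01)[0]; print(n,P,w2l(P))
E
```

```text
lane now [-628.5  188. ] z 0.2385 | turn deg [-0.02  0.01 32.39] | shift mm after turn [ 276.  -523.5   78.5] | before [ 513.5 -294.1   78.6]
F [ 0.16 -0.93  0.77] T [ 0.01 -0.04 -0.05] open 1.002 t 0.35
can [ 0.7243 -0.235   0.01  ] [-234.3207 -226.8966]
canTop [ 0.7381 -0.2274  0.2   ] [-224.8875 -239.4933]
tape [ 0.7028 -0.1379  0.01  ] [-141.0419 -192.2762]
bolthead [0.6305 0.0304 0.01  ] [ 15.7465 -97.6239]
cap [0.6317 0.1314 0.01  ] [115.9513 -84.8939]
nut [0.4422 0.1151 0.01  ] [ 73.8801 100.5239]
```

>>> jog_arm --deltas '[{"wz": 8.1, "jaw": 0}, {"wz": 8.1, "jaw": 0}, {"wz": 8.1, "jaw": 0}, {"wz": 8.1, "jaw": 0}, {"x": 20, "y": -37.5, "jaw": 0}]'

```text
invalid input at $.deltas[0]: expected keys wx, wy, wz, x, y, z, jaw
```

>>> jog_arm --deltas '[{"x": 20, "y": -37.5, "jaw": 0}, {"x": 20, "y": -37.5, "jaw": 0}, {"x": 20, "y": -37.5, "jaw": 0}, {"x": 20, "y": -37.5, "jaw": 0}, {"x": 20, "y": -37.5, "jaw": 0}]'

```text
invalid input at $.deltas[0]: expected keys wx, wy, wz, x, y, z, jaw
```

>>> jog_arm --deltas '[{"x": 20, "y": -37.5, "jaw": 0}, {"x": 20, "y": -37.5, "jaw": 0}, {"x": 20, "y": -37.5, "jaw": 0}, {"x": 20, "y": -37.5, "jaw": 0}, {"x": 20, "y": -37.5, "jaw": 0}]'

```text
invalid input at $.deltas[0]: expected keys wx, wy, wz, x, y, z, jaw
```

Run:
```python
from workcell import ctrl
from h import *
plan(ctrl.get_obs(),-105,-88,.1,-90)
```

```text
lane now [-628.5  188. ] z 0.2386 | turn deg [-0.01  0.   32.39] | shift mm after turn [ 276.  -523.5  138.6] | before [ 513.5 -294.2  138.7]
F [-0.47 -0.96 -0.37] T [ 0.06  0.01 -0.05] open 1.0 t 0.4
```

All keys are required in each row.

>>> jog_arm --deltas '[{"wx": 0, "wy": 0, "wz": 8.1, "x": 0, "y": 0, "z": 0, "jaw": 0}, {"wx": 0, "wy": 0, "wz": 8.1, "x": 0, "y": 0, "z": 0, "jaw": 0}, {"wx": 0, "wy": 0, "wz": 8.1, "x": 0, "y": 0, "z": 0, "jaw": 0}, {"wx": 0, "wy": 0, "wz": 8.1, "x": 0, "y": 0, "z": 0, "jaw": 0}, {"wx": 0, "wy": 0, "wz": 0, "x": 20, "y": -37.5, "z": 0, "jaw": 0}]'

```text
clock: 1.02
position: [0.2817, -0.5368, 0.2387]
ee_rot: [3.13, -0.228, -0.002]
wrist_force: [0.4, 1.4, -0.6]
opening: 0.501
```

>>> jog_arm --deltas '[{"wx": 0, "wy": 0, "wz": 0, "x": 20, "y": -37.5, "z": 0, "jaw": 0}, {"wx": 0, "wy": 0, "wz": 0, "x": 20, "y": -37.5, "z": 0, "jaw": 0}, {"wx": 0, "wy": 0, "wz": 0, "x": 20, "y": -37.5, "z": 0, "jaw": 0}, {"wx": 0, "wy": 0, "wz": 0, "x": 20, "y": -37.5, "z": 0, "jaw": 0}, {"wx": 0, "wy": 0, "wz": 0, "x": 20, "y": -37.5, "z": 0, "jaw": 0}]'

```text
clock: 1.65
position: [0.4099, -0.3611, 0.2389]
ee_rot: [3.134, -0.216, 0.001]
wrist_force: [-0.5, -0.7, 0.8]
opening: 0.499
```

Run:
```python
from workcell import ctrl
from h import *
plan(ctrl.get_obs(),-105,-88,.1,-90)
```

```text
lane now [-402.3   67.2] z 0.2389 | turn deg [ 0.01 -0.03 -0.01] | shift mm after turn [ 155.2 -297.3  138.9] | before [ 155.1 -297.3  138.9]
F [-0.53 -0.72  0.77] T [ 0.05  0.03 -0.01] open 0.499 t 1.65
```

>>> jog_arm --deltas '[{"wx": 0, "wy": 0, "wz": 0, "x": 20, "y": -37, "z": 0, "jaw": 0}, {"wx": 0, "wy": 0, "wz": 0, "x": 20, "y": -37, "z": 0, "jaw": 0}, {"wx": 0, "wy": 0, "wz": 0, "x": 20, "y": -37, "z": 0, "jaw": 0}, {"wx": 0, "wy": 0, "wz": 0, "x": 20, "y": -37, "z": 0, "jaw": 0}, {"wx": 0, "wy": 0, "wz": 0, "x": 20, "y": -37, "z": 0, "jaw": 0}]'

```text
clock: 2.28
position: [0.5344, -0.1916, 0.2389]
ee_rot: [3.134, -0.216, 0.001]
wrist_force: [-0.5, -0.3, -0.5]
opening: 0.503
```

>>> jog_arm --deltas '[{"wx": 0, "wy": 0, "wz": 0, "x": 18, "y": -37, "z": 10, "jaw": 0}, {"wx": 0, "wy": 0, "wz": 0, "x": 18, "y": -37, "z": 20, "jaw": 0}, {"wx": 0, "wy": 0, "wz": 0, "x": 10, "y": -18, "z": 35, "jaw": 0}, {"wx": 0, "wy": 0, "wz": 0, "x": 0, "y": 0, "z": 35, "jaw": 0}, {"wx": 0, "wy": 0, "wz": 0, "x": 0, "y": 0, "z": 0, "jaw": 0}]'

```text
clock: 2.9
position: [0.5898, -0.1073, 0.1365]
ee_rot: [-3.134, 0.215, 0.009]
wrist_force: [0.3, 0.1, 0.9]
opening: 0.5
```

Run:
```python
from workcell import ctrl
from h import *
plan(ctrl.get_obs(),-105,-88,.014,-90)
d=ctrl.get_image("wrist"); cv2.imwrite("pics/w1.png",d["frame"][:,:,::-1])
d=ctrl.get_image("top"); cv2.imwrite("pics/t1.png",cv2.resize(d["frame"][120:320,200:460,::-1],None,fx=3,fy=3))
```

```text
lane now [-126.2  -76.1] z 0.1365 | turn deg [0.   0.33 0.03] | shift mm after turn [ 11.9 -21.2 122.5] | before [ 12.6 -21.2 122.4]
F [0.3  0.13 0.9 ] T [ 0.01  0.01 -0.05] open 0.5 t 2.9
```

View pics/w1.png

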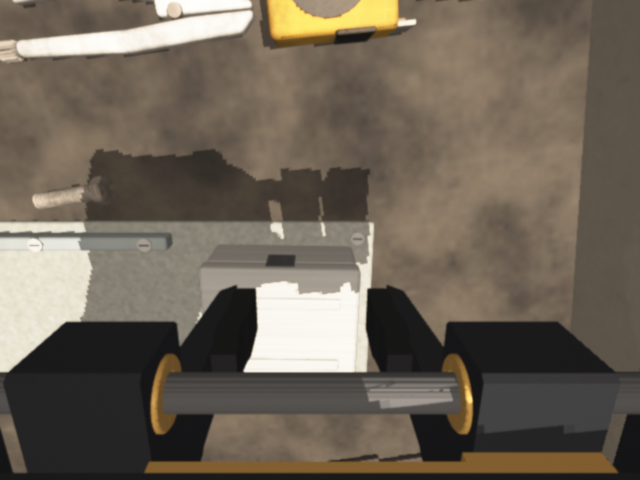

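View pics/t1.png

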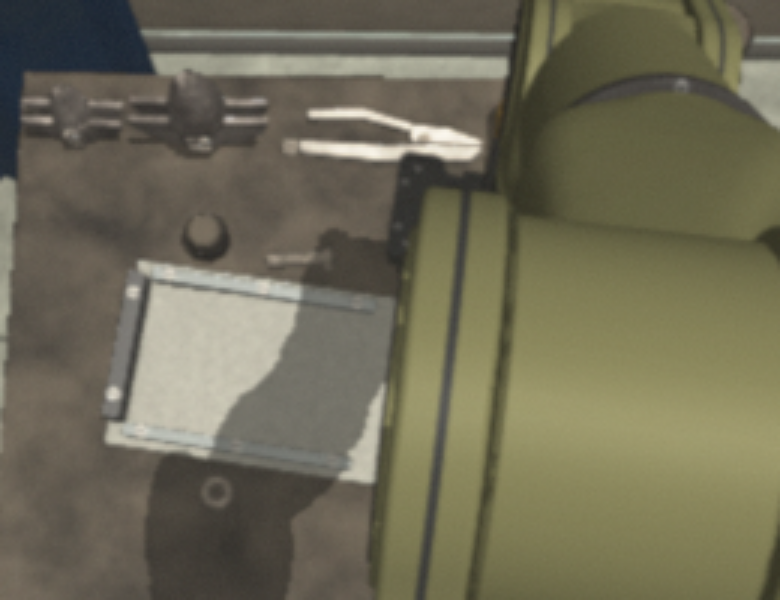

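Run:
```python
from workcell import ctrl
from h import *
d=ctrl.get_image("scene"); cv2.imwrite("pics/s1.png",d["frame"][:,:,::-1]); plan(ctrl.get_obs(),-105,-88,.014,-90)
print(ctrl.get_obs()["q"])
```

```text
lane now [-127.3  -79. ] z 0.1402 | turn deg [ 0.02 -0.14 -0.06] | shift mm after turn [  9.  -22.3 126.2] | before [  8.6 -22.3 126.2]
F [-0.81 -0.12 -0.38] T [ 0.05  0.07 -0.04] open 0.5 t 3.05
[ 0.0886  0.7851  0.0284  1.7326 -0.0337  0.622  -1.5734]
```

View pics/s1.png

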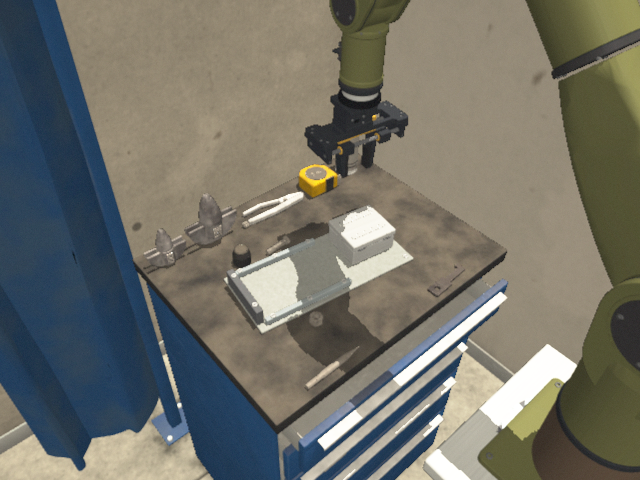

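>>> jog_arm --deltas '[{"wx": 0, "wy": 0, "wz": 0, "x": 5, "y": -11, "z": 0, "jaw": 0}, {"wx": 0, "wy": 0, "wz": 0, "x": 4, "y": -11, "z": 10, "jaw": 0}, {"wx": 0, "wy": 0, "wz": 0, "x": 0, "y": 0, "z": 30, "jaw": 0}, {"wx": 0, "wy": 0, "wz": 0, "x": 0, "y": 0, "z": 30, "jaw": 0}, {"wx": 0, "wy": 0, "wz": 0, "x": 0, "y": 0, "z": 10, "jaw": 0}]'

```text
clock: 3.68
position: [0.6028, -0.0861, 0.0569]
ee_rot: [-3.134, 0.214, 0.004]
wrist_force: [0.4, 0.3, -0.5]
opening: 0.498
```

Run:
```python
from workcell import ctrl
from h import *
d=ctrl.get_image("scene"); cv2.imwrite("pics/s2.png",cv2.resize(d["frame"][50:350,200:520,::-1],None,fx=2,fy=2)); plan(ctrl.get_obs(),-105,-88,.014,-90)
```

```text
lane now [-103.7  -86.1] z 0.0567 | turn deg [-0.02  0.17  0.05] | shift mm after turn [ 1.9  1.3 42.7] | before [ 2.   1.3 42.7]
F [-0.34  0.73 -0.89] T [0.01 0.   0.02] open 0.5 t 3.73
```

View pics/s2.png

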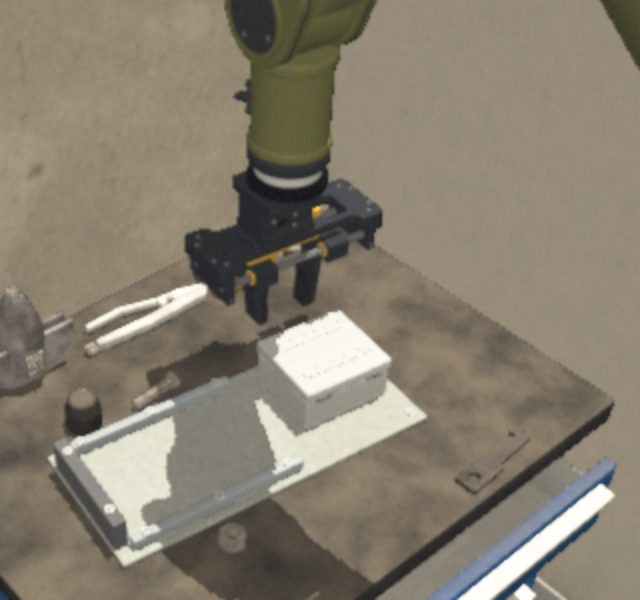

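>>> jog_arm --deltas '[{"wx": 0, "wy": 0, "wz": 0, "x": 0, "y": 0, "z": 20, "jaw": 0}, {"wx": 0, "wy": 0, "wz": 0, "x": 0, "y": 0, "z": 14, "jaw": 0}, {"wx": 0, "wy": 0, "wz": 0, "x": 0, "y": 0, "z": 8, "jaw": 0}, {"wx": 0, "wy": 0, "wz": 0, "x": -4, "y": 0, "z": 0, "jaw": 0}, {"wx": 0, "wy": 0, "wz": 0, "x": -4, "y": 0, "z": 0, "jaw": 0}]'

```text
clock: 4.35
position: [0.5957, -0.0864, 0.0171]
ee_rot: [3.134, -0.216, 0.001]
wrist_force: [0.3, -0.3, 0.3]
opening: 0.5
```

Run:
```python
from workcell import ctrl
from h import *
plan(ctrl.get_obs(),-105,-55,.014,-90)
d=ctrl.get_image("wrist"); cv2.imwrite("pics/w2.png",d["frame"][:,:,::-1])
```

```text
lane now [-104.7  -79.1] z 0.0171 | turn deg [ 0.   -0.04 -0.02] | shift mm after turn [-24.1   0.3   3.1] | before [-24.1   0.3   3.1]
F [ 0.32 -0.35  0.29] T [ 0.02  0.02 -0.02] open 0.5 t 4.35
```

View pics/w2.png

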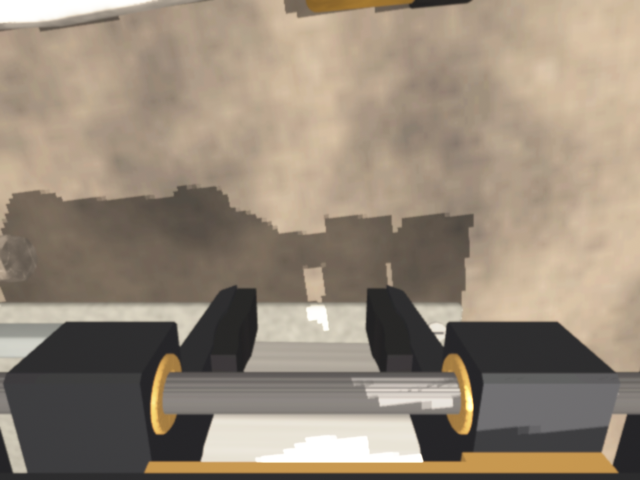

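>>> jog_arm --deltas '[{"wx": 0, "wy": 0, "wz": 0, "x": -3, "y": 0, "z": 0, "jaw": 0}, {"wx": 0, "wy": 0, "wz": 0, "x": -3, "y": 0, "z": 0, "jaw": 0}, {"wx": 0, "wy": 0, "wz": 0, "x": -3, "y": 0, "z": 0, "jaw": 0}, {"wx": 0, "wy": 0, "wz": 0, "x": -3, "y": 0, "z": 0, "jaw": 0}, {"wx": 0, "wy": 0, "wz": 0, "x": -3, "y": 0, "z": 0, "jaw": 0}]'

```text
clock: 5.03
position: [0.5818, -0.0843, 0.0169]
ee_rot: [3.134, -0.216, 0.004]
wrist_force: [3.5, -0.7, -0.5]
opening: 0.497
```

>>> jog_arm --deltas '[{"wx": 0, "wy": 0, "wz": 0, "x": -2, "y": 0, "z": 0, "jaw": 0}, {"wx": 0, "wy": 0, "wz": 0, "x": -2, "y": 0, "z": 0, "jaw": 0}, {"wx": 0, "wy": 0, "wz": 0, "x": -2, "y": 0, "z": 0, "jaw": 0}, {"wx": 0, "wy": 0, "wz": 0, "x": -2, "y": 0, "z": 0, "jaw": 0}, {"wx": 0, "wy": 0, "wz": 0, "x": 0, "y": 0, "z": 0, "jaw": 0}]'

```text
clock: 5.65
position: [0.5729, -0.0832, 0.0169]
ee_rot: [3.134, -0.216, 0.0]
wrist_force: [3.0, -0.3, 1.4]
opening: 0.499
```

Run:
```python
from workcell import ctrl
from h import *
plan(ctrl.get_obs(),-105,-55,.014,-90)
d=ctrl.get_image("scene"); cv2.imwrite("pics/s3.png",cv2.resize(d["frame"][150:350,200:440,::-1],None,fx=3,fy=3))
d=ctrl.get_image("top"); cv2.imwrite("pics/t3.png",cv2.resize(d["frame"][180:310,210:400,::-1],None,fx=4,fy=4))
```

```text
lane now [-104.7  -56.1] z 0.0169 | turn deg [ 0.01 -0.01 -0.01] | shift mm after turn [-1.1  0.3  2.9] | before [-1.1  0.3  2.9]
F [ 2.98 -0.26  1.42] T [-0.04 -0.53 -0.01] open 0.499 t 5.65
```

View pics/s3.png

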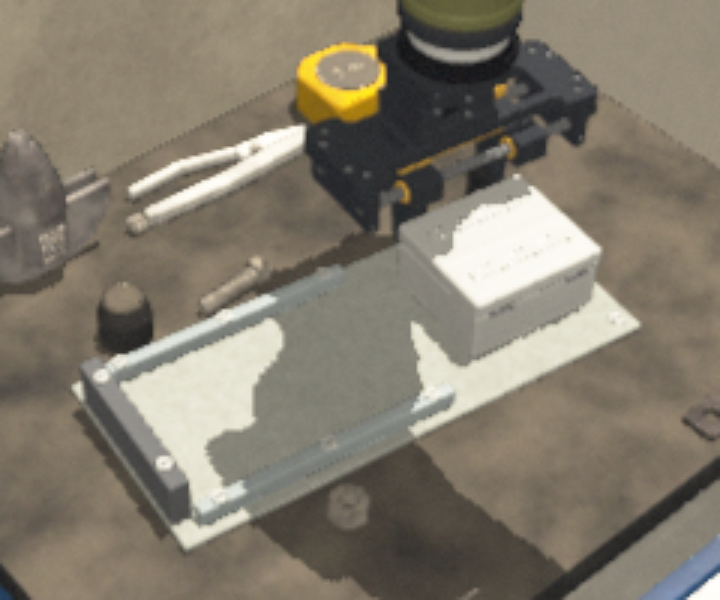

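View pics/t3.png

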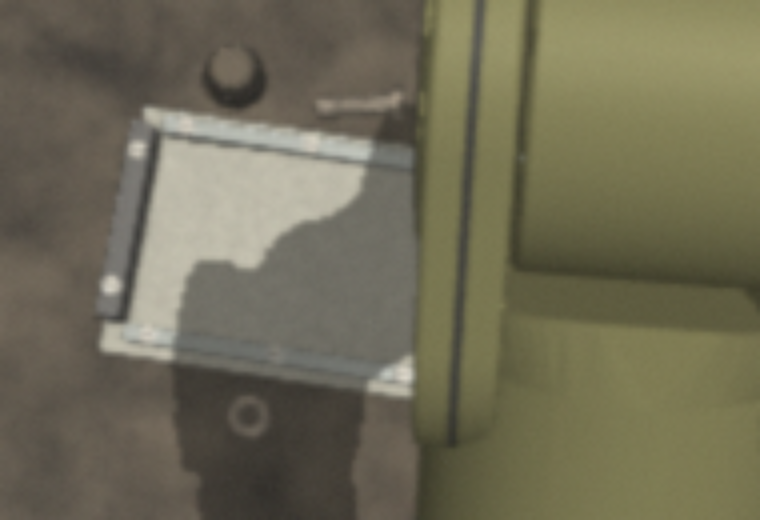

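```bash
cat > ms.py <<'E'
from workcell import ctrl
from h import *
import sys
def fit(d,L,S=None):
    for n,(a,b,z) in L.items():
        p,q,r=edge(d,a,b,half=2.5); P=ray(d,[p,q],z); t=P[1]-P[0]
        print(f"{n:9s} px {p.round(1)} {q.round(1)} rms {r:.2f} lane {w2l(P).round(1).tolist()} ang-lane {(np.degrees(np.arctan2(t[1],t[0])-LA)+45)%90-45:.2f}")
E
python3 - <<'E'
from ms import *
d=ctrl.get_image("scene"); Z=lambda x,y:(x/3+200-.33,y/3+150-.33)
fit(d,{"near":(Z(470,408),Z(636,324),.006),"near2":(Z(190,549),Z(440,424),.006),
"lid_near":(Z(473,304),Z(602,250),.056),"lid_left":(Z(400,245),Z(473,304),.056),"lid_right":(Z(517,178),Z(602,250),.056),"right":(Z(595,285),Z(636,322),.006),"box_bot_near":(Z(475,357),Z(595,292),.006)})
plan(ctrl.get_obs(),-105,-55,.014,-90)
E
```

```text
near      px [356.5 286.1] [412.2 258.7] rms 0.11 lane [[-33.6, 75.0], [-168.5, 74.7]] ang-lane 0.12
near2     px [262.8 332.3] [346.8 292. ] rms 0.32 lane [[165.5, 75.5], [-9.9, 77.2]] ang-lane -0.56
lid_near  px [358.1 252.7] [400.5 233.4] rms 0.10 lane [[-55.7, 43.8], [-156.1, 44.5]] ang-lane -0.40
lid_left  px [334.8 229.4] [357.7 250.6] rms 0.19 lane [[-54.9, -31.9], [-58.4, 39.0]] ang-lane 2.81
lid_right px [373.1 207.8] [400.5 232.8] rms 0.08 lane [[-157.2, -44.6], [-157.2, 43.2]] ang-lane -0.03
right     px [398.7 244. ] [412.1 256.6] rms 0.07 lane [[-172.2, 28.0], [-172.1, 70.1]] ang-lane -0.06
box_bot_near px [358.6 269.9] [399.1 249.2] rms 0.08 lane [[-61.3, 43.3], [-163.5, 40.2]] ang-lane 1.77
lane now [-104.7  -56.1] z 0.0168 | turn deg [ 0.01 -0.   -0.01] | shift mm after turn [-1.1  0.3  2.8] | before [-1.1  0.3  2.8]
F [ 3.23 -0.77  2.08] T [-0.01 -0.52  0.03] open 0.499 t 5.8
```

>>> jog_arm --deltas '[{"wx": 0, "wy": 0, "wz": 0, "x": -0.7, "y": 0, "z": 0, "jaw": 0}, {"wx": 0, "wy": 0, "wz": 0, "x": -0.6, "y": 0, "z": 0, "jaw": 0}, {"wx": 0, "wy": 0, "wz": 0, "x": 0, "y": 0, "z": 0, "jaw": 0}, {"wx": 0, "wy": 0, "wz": 0, "x": 5, "y": 0, "z": 0, "jaw": 0}, {"wx": 0, "wy": 0, "wz": 0, "x": 20, "y": 0, "z": 0, "jaw": 0}]'

```text
clock: 6.42
position: [0.593, -0.086, 0.0158]
ee_rot: [-3.134, 0.216, 0.012]
wrist_force: [-0.6, 0.1, 0.5]
opening: 0.498
```

>>> jog_arm --deltas '[{"wx": 0, "wy": 0, "wz": 0, "x": 2, "y": 0, "z": -25, "jaw": 0}, {"wx": 0, "wy": 0, "wz": 0, "x": 0, "y": 0, "z": -35, "jaw": 0}, {"wx": 0, "wy": 0, "wz": 0, "x": 0, "y": 0, "z": -35, "jaw": 0}, {"wx": 0, "wy": 0, "wz": 0, "x": 0, "y": 0, "z": -35, "jaw": 0}, {"wx": 0, "wy": 0, "wz": 0, "x": 0, "y": 0, "z": -10, "jaw": 0}]'

```text
clock: 7.05
position: [0.5978, -0.0866, 0.1579]
ee_rot: [-3.134, 0.216, 0.001]
wrist_force: [0.3, -0.1, -0.5]
opening: 0.504
```

Run:
```python
from workcell import ctrl
from h import *
plan(ctrl.get_obs(),-195,0,.16,0)
```

```text
lane now [-104.6  -81.2] z 0.1579 | turn deg [ -0.02   0.03 -90.01] | shift mm after turn [-90.4 -81.2  -2.1] | before [-81.2  90.4  -2.1]
F [ 0.3  -0.12 -0.55] T [0.02 0.01 0.03] open 0.504 t 7.05
```

>>> jog_arm --deltas '[{"wx": 0, "wy": 0, "wz": 0, "x": -21, "y": 10, "z": 0, "jaw": 0}, {"wx": 0, "wy": 0, "wz": 0, "x": -25, "y": 25, "z": 0, "jaw": 0}, {"wx": 0, "wy": 0, "wz": 0, "x": -25, "y": 25, "z": 0, "jaw": 0}, {"wx": 0, "wy": 0, "wz": 0, "x": -10, "y": 25, "z": 0, "jaw": 0}, {"wx": 0, "wy": 0, "wz": -10, "x": 0, "y": 5, "z": 0, "jaw": 0}]'

```text
clock: 7.68
position: [0.5022, -0.1663, 0.1553]
ee_rot: [3.141, 0.06, -0.01]
wrist_force: [0.1, 0.4, -0.0]
opening: 0.501
```

>>> jog_arm --deltas '[{"wx": 0, "wy": 0, "wz": -10, "x": 0, "y": 0, "z": 0, "jaw": 0}, {"wx": 0, "wy": 0, "wz": -10, "x": 0, "y": 0, "z": 0, "jaw": 0}, {"wx": 0, "wy": 0, "wz": -10, "x": 0, "y": 0, "z": 0, "jaw": 0}, {"wx": 0, "wy": 0, "wz": -10, "x": 0, "y": 0, "z": 0, "jaw": 0}, {"wx": 0, "wy": 0, "wz": -10, "x": 0, "y": 0, "z": 0, "jaw": 0}]'

```text
clock: 8.3
position: [0.5039, -0.1642, 0.1552]
ee_rot: [-2.815, -1.387, 0.006]
wrist_force: [-0.1, 0.5, -0.8]
opening: 0.5
```

>>> jog_arm --deltas '[{"wx": 0, "wy": 0, "wz": -10, "x": 0, "y": 0, "z": 0, "jaw": 0}, {"wx": 0, "wy": 0, "wz": -10, "x": 0, "y": 0, "z": 0, "jaw": 0}, {"wx": 0, "wy": 0, "wz": -10, "x": 0, "y": 0, "z": 0, "jaw": 0}, {"wx": 0, "wy": 0, "wz": 0, "x": 0, "y": 0, "z": 0, "jaw": 0}, {"wx": 0, "wy": 0, "wz": 0, "x": 0, "y": 0, "z": 0, "jaw": 0}]'

```text
clock: 8.93
position: [0.505, -0.1645, 0.156]
ee_rot: [-2.37, -2.059, 0.002]
wrist_force: [0.1, 0.3, -0.6]
opening: 0.498
```

Run:
```python
from workcell import ctrl
from h import *
plan(ctrl.get_obs(),-195,0,.017,0)
for n in ("scene","wrist","top"):
    d=ctrl.get_image(n); cv2.imwrite(f"pics/{n}4.png",d["frame"][:,:,::-1] if n=="wrist" else cv2.resize(d["frame"][150:350,200:440,::-1],None,fx=3,fy=3))
```

```text
lane now [-194.5    0.1] z 0.156 | turn deg [-0.12 -0.01 -0.16] | shift mm after turn [ -0.5   0.1 139. ] | before [ -0.5   0.4 139. ]
F [ 0.11  0.27 -0.61] T [ 0.01 -0.05  0.  ] open 0.498 t 8.93
```

View pics/scene4.png

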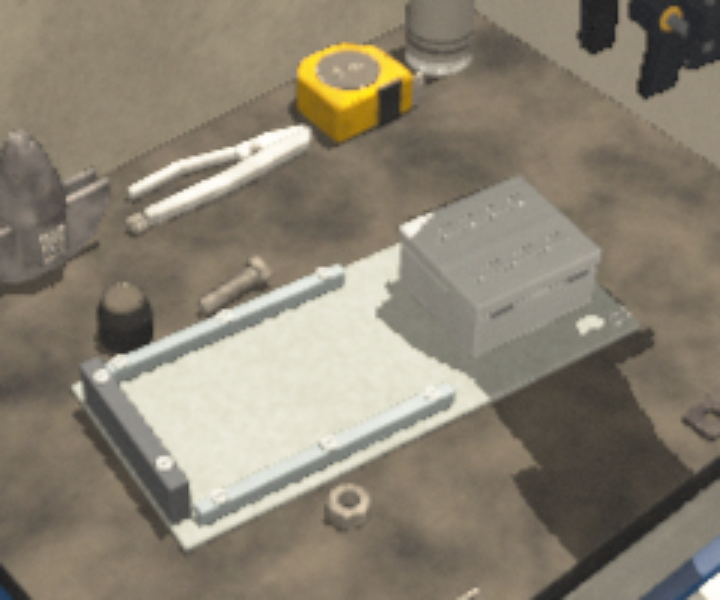

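View pics/wrist4.png

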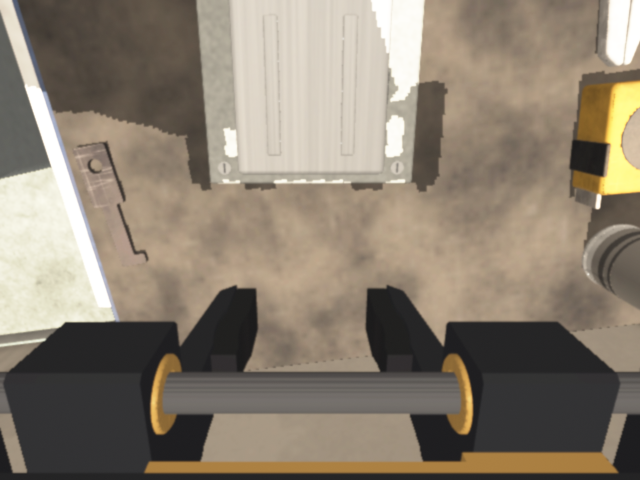

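View pics/top4.png

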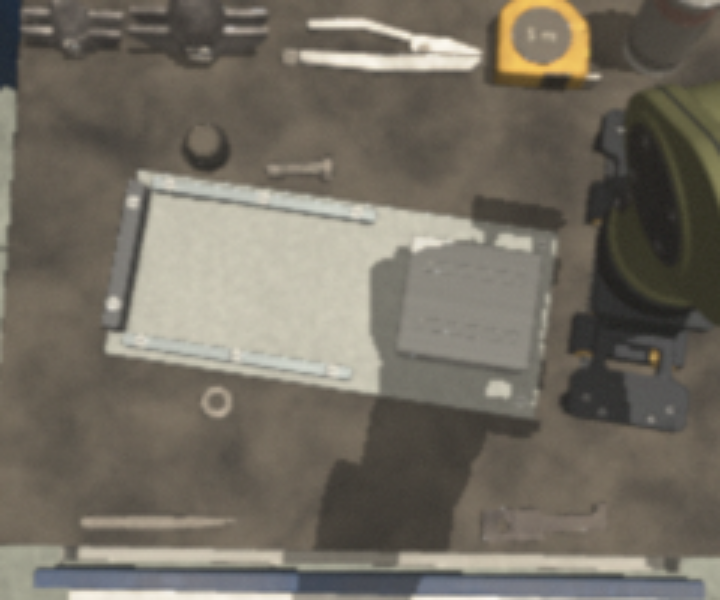

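```bash
python3 - <<'E'
from ms import *
d=ctrl.get_image("scene"); Z=lambda x,y:(x/3+200-.33,y/3+150-.33)
print("scene")
fit(d,{"near":(Z(490,400),Z(645,328),.006),
"lid_near":(Z(473,304),Z(602,250),.056),"lid_left":(Z(400,235),Z(473,304),.056),"lid_far":(Z(405,228),Z(517,178),.056),"lid_right":(Z(517,178),Z(602,250),.056)})
d=ctrl.get_image("top");print("top")
fit(d,{"lid_near":(Z(398,352),Z(530,370),.056),"lid_left":(Z(412,245),Z(398,352),.056),"lid_far":(Z(412,241),Z(545,258),.056),"lid_right":(Z(545,258),Z(530,370),.056)})
d=ctrl.get_image("wrist");print("wrist")
fit(d,{"plateL":((197,5),(211,180),.006),"plateR":((423,5),(412,180),.006),"plateEnd":((215,183),(410,183),.006),
"lidL":((231,3),(240,150),.056),"lidR":((391,3),(386,150),.056)})
E
python3 - <<'E'
import cv2
im=cv2.imread("pics/wrist4.png")[0:200,180:440]; cv2.imwrite("pics/w4z.png",cv2.resize(im,None,fx=3,fy=3))
E
```

```text
scene
near      px [363.4 283.8] [414.3 258.3] rms 0.14 lane [[-47.9, 77.2], [-172.8, 76.2]] ang-lane 0.49
lid_near  px [358.2 253. ] [400.9 234.2] rms 0.08 lane [[-55.4, 44.6], [-155.2, 46.7]] ang-lane -1.19
lid_left  px [334.  227.1] [357.1 251.2] rms 0.06 lane [[-57.2, -38.3], [-56.3, 39.8]] ang-lane -0.65
lid_far   px [334.1 224.4] [371.7 208.4] rms 0.17 lane [[-61.9, -44.7], [-153.6, -44.5]] ang-lane -0.12
lid_right px [372.7 208.2] [400.3 233. ] rms 0.11 lane [[-155.6, -43.9], [-156.5, 43.5]] ang-lane 0.59
top
lid_near  px [332.4 266.4] [376.3 273.1] rms 0.20 lane [[-58.7, 44.2], [-157.3, 44.2]] ang-lane 0.02
lid_left  px [337.1 231.3] [332. 267.] rms 0.16 lane [[-57.3, -36.3], [-57.8, 45.6]] ang-lane 0.34
lid_far   px [337.  229.8] [381.5 233.2] rms 0.74 lane [[-56.7, -39.8], [-157.2, -47.2]] ang-lane 4.21
lid_right px [383.7 236.2] [375.3 272.8] rms 0.52 lane [[-163.0, -41.1], [-155.0, 43.9]] ang-lane -5.35
wrist
plateL    px [195.8   5.1] [209.1 180.1] rms 0.19 lane [[-53.2, 74.4], [-168.6, 74.6]] ang-lane -0.09
plateR    px [422.6   5. ] [409.9 179.8] rms 0.17 lane [[-53.3, -74.0], [-168.5, -74.1]] ang-lane 0.04
plateEnd  px [215.  182.5] [410.  182.5] rms 0.09 lane [[-170.3, 70.3], [-170.4, -74.3]] ang-lane -0.03
lidL      px [229.1   3.1] [238.  150.1] rms 0.07 lane [[-62.9, 43.4], [-141.6, 42.9]] ang-lane 0.35
lidR      px [388.8   3. ] [385.7 150. ] rms 0.41 lane [[-63.0, -43.3], [-141.6, -46.0]] ang-lane 1.90
```

View pics/w4z.png

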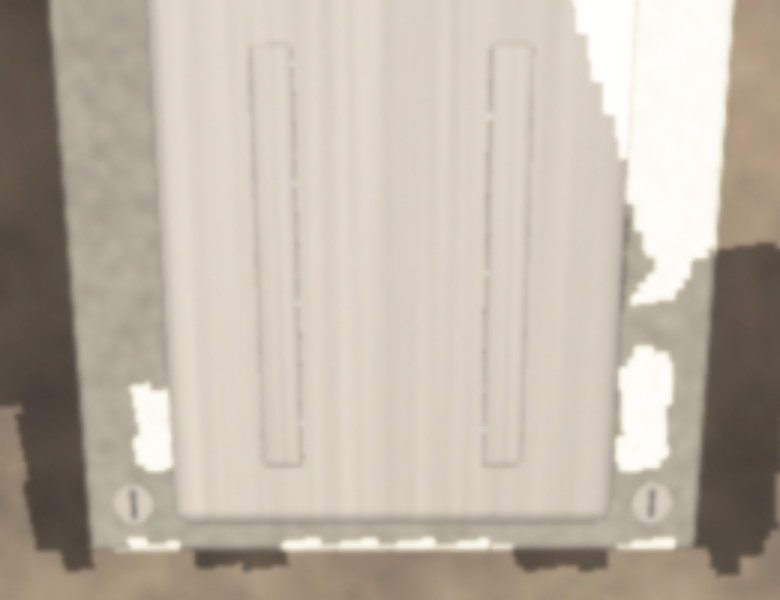

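>>> jog_arm --deltas '[{"wx": 0, "wy": 0, "wz": -0.2, "x": 0, "y": 0, "z": 35, "jaw": 0}, {"wx": 0, "wy": 0, "wz": 0, "x": 0, "y": 0, "z": 40, "jaw": 0}, {"wx": 0, "wy": 0, "wz": 0, "x": 0, "y": 0, "z": 40, "jaw": 0}, {"wx": 0, "wy": 0, "wz": 0, "x": 0, "y": 0, "z": 20, "jaw": 0}, {"wx": 0, "wy": 0, "wz": 0, "x": 0, "y": 0, "z": 3, "jaw": 0}]'

```text
clock: 9.85
position: [0.5052, -0.1643, 0.0176]
ee_rot: [-2.364, -2.067, 0.002]
wrist_force: [0.5, 0.5, -0.1]
opening: 0.499
```

Run:
```python
from workcell import ctrl
from h import *
plan(ctrl.get_obs(),-165,0,.017,0)
```

```text
lane now [-194.3   -0.1] z 0.0176 | turn deg [-0.12  0.01  0.21] | shift mm after turn [29.3 -0.1  0.6] | before [29.3 -0.   0.6]
F [ 0.48  0.55 -0.07] T [-0.05 -0.08  0.02] open 0.499 t 9.85
```

>>> jog_arm --deltas '[{"wx": 0, "wy": 0, "wz": 0.2, "x": 6, "y": 0, "z": 0, "jaw": 0}, {"wx": 0, "wy": 0, "wz": 0, "x": 6, "y": 0, "z": 0, "jaw": 0}, {"wx": 0, "wy": 0, "wz": 0, "x": 6, "y": 0, "z": 0, "jaw": 0}, {"wx": 0, "wy": 0, "wz": 0, "x": 4, "y": 0, "z": 0, "jaw": 0}, {"wx": 0, "wy": 0, "wz": 0, "x": 3, "y": 0, "z": 0, "jaw": 0}]'

```text
clock: 10.48
position: [0.5094, -0.1396, 0.0189]
ee_rot: [2.369, 2.063, 0.0]
wrist_force: [-0.1, -0.3, -0.2]
opening: 0.5
```

>>> jog_arm --deltas '[{"wx": 0, "wy": 0, "wz": 0, "x": 3, "y": 0, "z": 0, "jaw": 0}, {"wx": 0, "wy": 0, "wz": 0, "x": 3, "y": 0, "z": 0, "jaw": 0}, {"wx": 0, "wy": 0, "wz": 0, "x": 3, "y": 0, "z": 0, "jaw": 0}, {"wx": 0, "wy": 0, "wz": 0, "x": 3, "y": 0, "z": 0, "jaw": 0}, {"wx": 0, "wy": 0, "wz": 0, "x": 3, "y": 0, "z": 0, "jaw": 0}]'

```text
clock: 11.1
position: [0.5112, -0.1254, 0.0188]
ee_rot: [2.369, 2.063, -0.001]
wrist_force: [-0.9, -4.9, 2.6]
opening: 0.5
```

>>> jog_arm --deltas '[{"wx": 0, "wy": 0, "wz": 0, "x": 3, "y": 0, "z": 0, "jaw": 0}, {"wx": 0, "wy": 0, "wz": 0, "x": 3, "y": 0, "z": 0, "jaw": 0}, {"wx": 0, "wy": 0, "wz": 0, "x": 3, "y": 0, "z": 0, "jaw": 0}, {"wx": 0, "wy": 0, "wz": 0, "x": 3, "y": 0, "z": 0, "jaw": 0}, {"wx": 0, "wy": 0, "wz": 0, "x": 3, "y": 0, "z": 0, "jaw": 0}]'

```text
clock: 11.72
position: [0.5133, -0.1102, 0.0188]
ee_rot: [2.369, 2.063, -0.0]
wrist_force: [-0.0, -5.5, 3.1]
opening: 0.5
```

Run:
```python
from workcell import ctrl
from h import *
plan(ctrl.get_obs(),46,0,.017,0)
for n in ("scene","top"):
    d=ctrl.get_image(n); cv2.imwrite(f"pics/{n}5.png",cv2.resize(d["frame"][150:350,200:440,::-1],None,fx=3,fy=3))
```

```text
lane now [-139.6   -0.7] z 0.0188 | turn deg [-0.    0.02 -0.02] | shift mm after turn [185.6  -0.7   1.8] | before [185.6  -0.8   1.7]
F [-0.02 -5.51  3.14] T [-0.93  0.06  0.02] open 0.5 t 11.72
```

View pics/scene5.png

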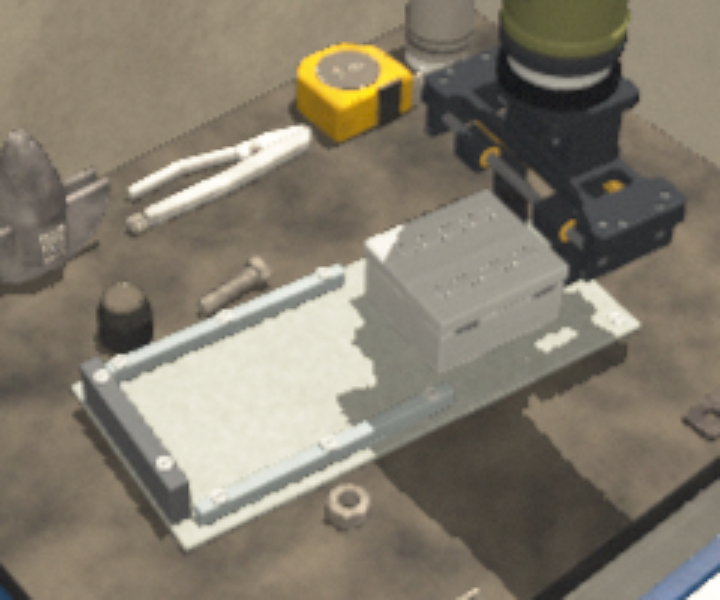

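View pics/top5.png

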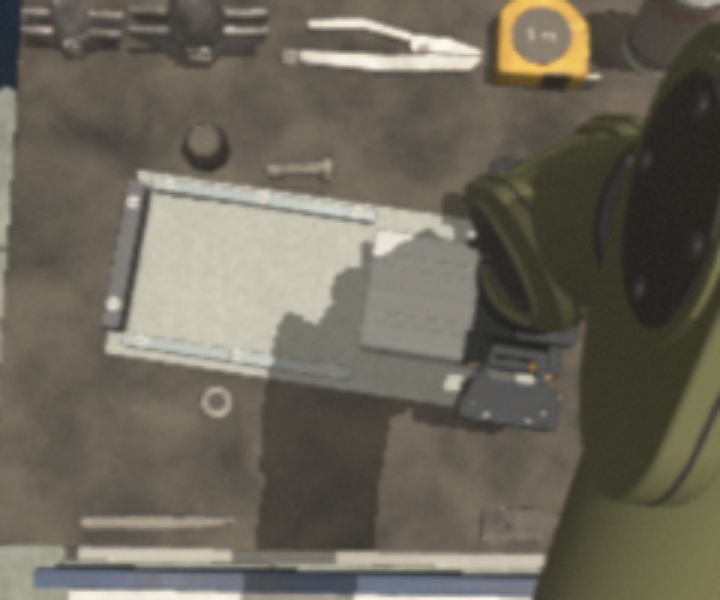

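Run:
```python
from ms import *
d=ctrl.get_image("scene"); Z=lambda x,y:(x/3+200-.33,y/3+150-.33)
print("scene")
fit(d,{"lid_near":(Z(438,323),Z(566,268),.056),"lid_left":(Z(366,243),Z(438,323),.056),"lid_far":(Z(366,243),Z(490,192),.056)})
d=ctrl.get_image("top");print("top")
fit(d,{"lid_near":(Z(362,346),Z(470,361),.056),"lid_left":(Z(377,250),Z(361,346),.056)})
```

```text
scene
lid_near  px [346.3 258.7] [388.8 240.1] rms 0.37 lane [[-28.1, 45.1], [-125.3, 47.3]] ang-lane -1.31
lid_left  px [321.  231.3] [345.4 257.5] rms 0.10 lane [[-29.3, -41.5], [-28.5, 41.8]] ang-lane -0.55
lid_far   px [321.3 229.7] [362.5 212.5] rms 0.21 lane [[-32.1, -44.9], [-130.2, -44.0]] ang-lane -0.57
top
lid_near  px [320.4 264.4] [356.3 270.2] rms 0.17 lane [[-31.5, 43.9], [-112.5, 44.5]] ang-lane -0.45
lid_left  px [324.3 232.8] [319.4 264.9] rms 0.20 lane [[-29.3, -28.5], [-29.4, 45.4]] ang-lane 0.10
```

>>> jog_arm --deltas '[{"wx": 0, "wy": 0, "wz": 0, "x": 4, "y": -0.1, "z": 0, "jaw": 0}, {"wx": 0, "wy": 0, "wz": 0, "x": 4, "y": -0.1, "z": 0, "jaw": 0}, {"wx": 0, "wy": 0, "wz": 0, "x": 4, "y": -0.1, "z": 0, "jaw": 0}, {"wx": 0, "wy": 0, "wz": 0, "x": 4, "y": -0.1, "z": 0, "jaw": 0}, {"wx": 0, "wy": 0, "wz": 0, "x": 4, "y": -0.1, "z": 0, "jaw": 0}]'

```text
clock: 12.55
position: [0.5156, -0.09, 0.0187]
ee_rot: [2.369, 2.063, -0.0]
wrist_force: [-0.5, -4.7, 2.7]
opening: 0.501
```

>>> jog_arm --deltas '[{"wx": 0, "wy": 0, "wz": 0, "x": 4, "y": 0, "z": 0, "jaw": 0}, {"wx": 0, "wy": 0, "wz": 0, "x": 4, "y": 0, "z": 0, "jaw": 0}, {"wx": 0, "wy": 0, "wz": 0, "x": 4, "y": 0, "z": 0, "jaw": 0}, {"wx": 0, "wy": 0, "wz": 0, "x": 4, "y": 0, "z": 0, "jaw": 0}, {"wx": 0, "wy": 0, "wz": 0, "x": 4, "y": 0, "z": 0, "jaw": 0}]'

```text
clock: 13.18
position: [0.5183, -0.0703, 0.0187]
ee_rot: [2.369, 2.063, -0.0]
wrist_force: [-0.4, -5.1, 1.1]
opening: 0.501
```

>>> jog_arm --deltas '[{"wx": 0, "wy": 0, "wz": 0, "x": 4, "y": 0, "z": 0, "jaw": 0}, {"wx": 0, "wy": 0, "wz": 0, "x": 4, "y": 0, "z": 0, "jaw": 0}, {"wx": 0, "wy": 0, "wz": 0, "x": 4, "y": 0, "z": 0, "jaw": 0}, {"wx": 0, "wy": 0, "wz": 0, "x": 4, "y": 0, "z": 0, "jaw": 0}, {"wx": 0, "wy": 0, "wz": 0, "x": 4, "y": 0, "z": 0, "jaw": 0}]'

```text
clock: 13.8
position: [0.5211, -0.0505, 0.0187]
ee_rot: [2.369, 2.063, -0.0]
wrist_force: [-0.9, -4.2, 2.6]
opening: 0.503
```

Run:
```python
from workcell import ctrl
from h import *
plan(ctrl.get_obs(),46,0,.017,0)
for n in ("scene","top"):
    d=ctrl.get_image(n); cv2.imwrite(f"pics/{n}6.png",cv2.resize(d["frame"][150:350,200:440,::-1],None,fx=3,fy=3))
```

```text
lane now [-79.4  -0.3] z 0.0187 | turn deg [-0.    0.01 -0.01] | shift mm after turn [125.4  -0.3   1.7] | before [125.4  -0.3   1.7]
F [-0.88 -4.22  2.63] T [-0.94 -0.01  0.03] open 0.503 t 13.8
```

View pics/scene6.png

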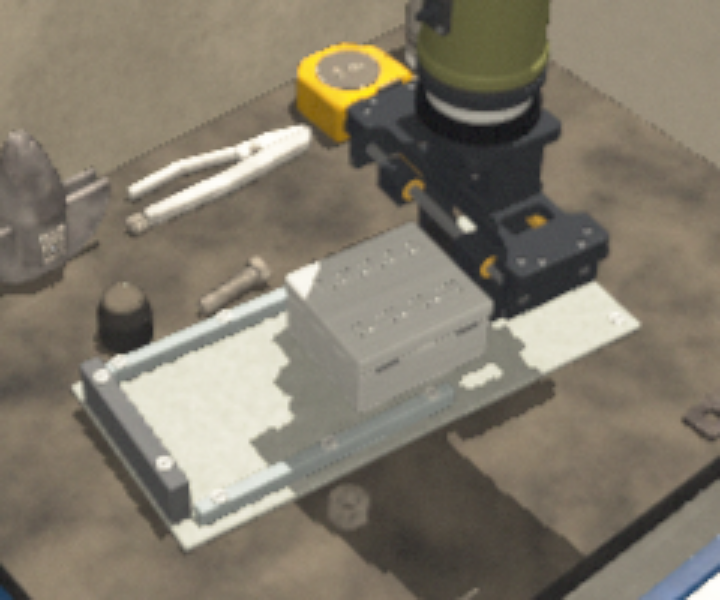

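View pics/top6.png

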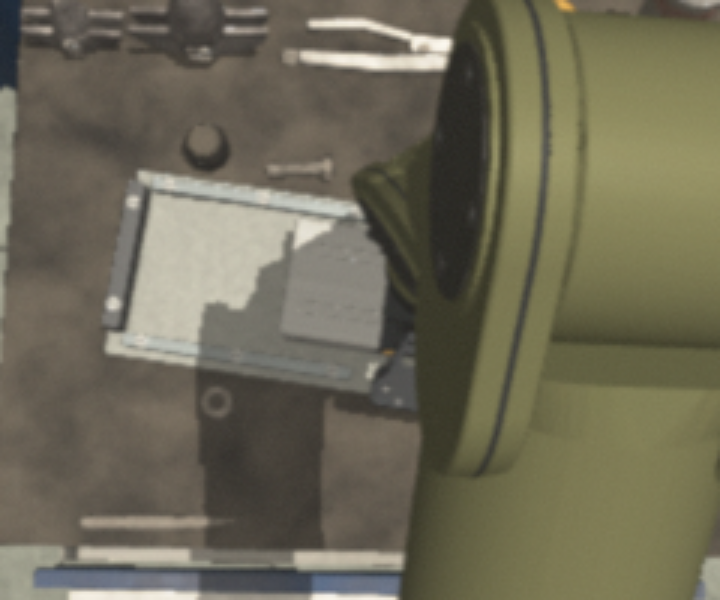

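Run:
```python
from ms import *
d=ctrl.get_image("scene"); Z=lambda x,y:(x/3+200-.33,y/3+150-.33)
print("scene")
fit(d,{"lid_near":(Z(360,363),Z(490,303),.056),"lid_left":(Z(287,280),Z(360,363),.056),"lid_far":(Z(287,278),Z(412,226),.056)})
d=ctrl.get_image("top");print("top")
fit(d,{"lid_near":(Z(282,334),Z(385,348),.056),"lid_left":(Z(295,240),Z(281,334),.056)})
```

```text
scene
lid_near  px [320.1 271.6] [363.5 251.8] rms 0.42 lane [[30.3, 46.9], [-65.6, 47.4]] ang-lane -0.29
lid_left  px [294.7 243.6] [318.8 271.4] rms 0.09 lane [[31.4, -39.1], [32.0, 45.2]] ang-lane -0.40
lid_far   px [294.9 241.2] [336.6 224. ] rms 0.18 lane [[27.8, -44.4], [-66.7, -43.1]] ang-lane -0.75
top
lid_near  px [293.7 260.6] [328.  265.9] rms 0.18 lane [[28.9, 44.5], [-48.7, 44.7]] ang-lane -0.12
lid_left  px [297.5 229.6] [293.  260.9] rms 0.19 lane [[32.1, -26.8], [30.5, 45.5]] ang-lane 1.27
```

>>> jog_arm --deltas '[{"wx": 0, "wy": 0, "wz": 0, "x": 4, "y": 0, "z": 0, "jaw": 0}, {"wx": 0, "wy": 0, "wz": 0, "x": 4, "y": 0, "z": 0, "jaw": 0}, {"wx": 0, "wy": 0, "wz": 0, "x": 4, "y": 0, "z": 0, "jaw": 0}, {"wx": 0, "wy": 0, "wz": 0, "x": 4, "y": 0, "z": 0, "jaw": 0}, {"wx": 0, "wy": 0, "wz": 0, "x": 4, "y": 0, "z": 0, "jaw": 0}]'

```text
clock: 14.62
position: [0.5238, -0.0305, 0.0187]
ee_rot: [-2.369, -2.064, 0.0]
wrist_force: [0.3, -4.2, 1.0]
opening: 0.497
```

>>> jog_arm --deltas '[{"wx": 0, "wy": 0, "wz": 0, "x": 4, "y": 0, "z": 0, "jaw": 0}, {"wx": 0, "wy": 0, "wz": 0, "x": 4, "y": 0, "z": 0, "jaw": 0}, {"wx": 0, "wy": 0, "wz": 0, "x": 4, "y": 0, "z": 0, "jaw": 0}, {"wx": 0, "wy": 0, "wz": 0, "x": 4, "y": 0, "z": 0, "jaw": 0}, {"wx": 0, "wy": 0, "wz": 0, "x": 4, "y": 0, "z": 0, "jaw": 0}]'

```text
clock: 15.25
position: [0.5266, -0.0107, 0.0187]
ee_rot: [-2.369, -2.064, -0.0]
wrist_force: [0.1, -3.0, 0.2]
opening: 0.502
```

>>> jog_arm --deltas '[{"wx": 0, "wy": 0, "wz": 0, "x": 4, "y": 0, "z": 0, "jaw": 0}, {"wx": 0, "wy": 0, "wz": 0, "x": 4, "y": 0, "z": 0, "jaw": 0}, {"wx": 0, "wy": 0, "wz": 0, "x": 4, "y": 0, "z": 0, "jaw": 0}, {"wx": 0, "wy": 0, "wz": 0, "x": 4, "y": 0, "z": 0, "jaw": 0}, {"wx": 0, "wy": 0, "wz": 0, "x": 4, "y": 0, "z": 0, "jaw": 0}]'

```text
clock: 15.88
position: [0.5293, 0.0091, 0.0187]
ee_rot: [-2.369, -2.064, -0.0]
wrist_force: [0.4, -2.8, -1.2]
opening: 0.504
```

>>> jog_arm --deltas '[{"wx": 0, "wy": 0, "wz": 0, "x": 4, "y": 0, "z": 0, "jaw": 0}, {"wx": 0, "wy": 0, "wz": 0, "x": 4, "y": 0, "z": 0, "jaw": 0}, {"wx": 0, "wy": 0, "wz": 0, "x": 4, "y": 0, "z": 0, "jaw": 0}, {"wx": 0, "wy": 0, "wz": 0, "x": 4, "y": 0, "z": 0, "jaw": 0}, {"wx": 0, "wy": 0, "wz": 0, "x": 4, "y": 0, "z": 0, "jaw": 0}]'

```text
clock: 16.5
position: [0.5321, 0.0288, 0.0187]
ee_rot: [2.369, 2.063, -0.0]
wrist_force: [-0.7, -1.1, -1.4]
opening: 0.498
```

Run:
```python
from workcell import ctrl
from h import *
plan(ctrl.get_obs(),46,0,.017,0)
for n in ("scene","top"):
    d=ctrl.get_image(n); cv2.imwrite(f"pics/{n}7.png",cv2.resize(d["frame"][150:350,200:440,::-1],None,fx=3,fy=3))
```

```text
lane now [ 0.7 -0.3] z 0.0187 | turn deg [-0.  0. -0.] | shift mm after turn [45.3 -0.3  1.7] | before [45.3 -0.3  1.7]
F [-0.68 -1.13 -1.38] T [-0.49 -0.    0.04] open 0.498 t 16.5
```

View pics/scene7.png

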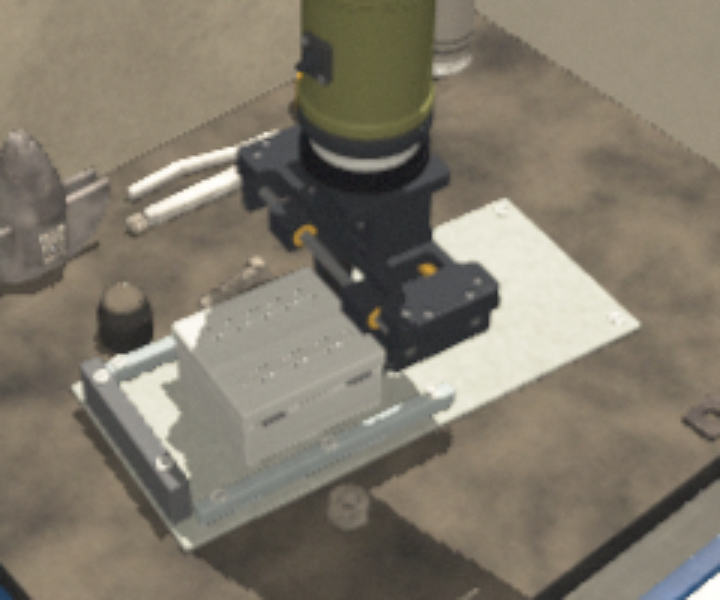

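View pics/top7.png

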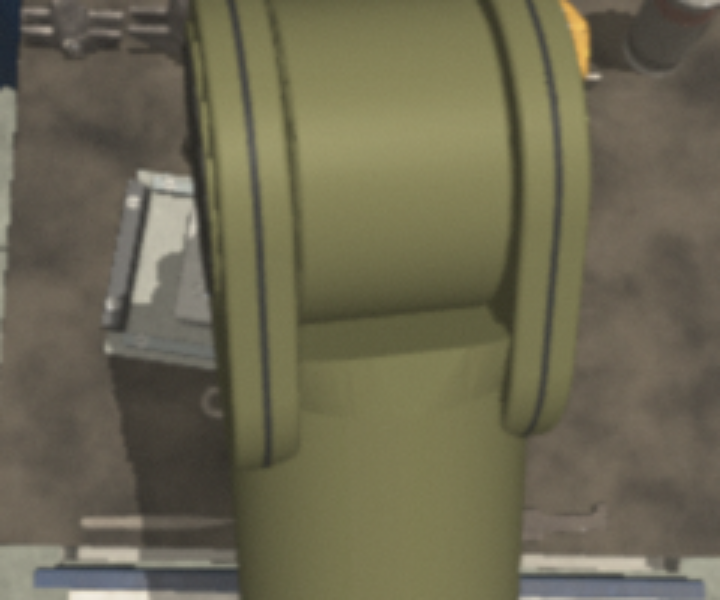

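>>> jog_arm --deltas '[{"wx": 0, "wy": 0, "wz": 0, "x": 4, "y": 0, "z": 0, "jaw": 0}, {"wx": 0, "wy": 0, "wz": 0, "x": 4, "y": 0, "z": 0, "jaw": 0}, {"wx": 0, "wy": 0, "wz": 0, "x": 4, "y": 0, "z": 0, "jaw": 0}, {"wx": 0, "wy": 0, "wz": 0, "x": 4, "y": 0, "z": 0, "jaw": 0}, {"wx": 0, "wy": 0, "wz": 0, "x": 4, "y": 0, "z": 0, "jaw": 0}]'

```text
clock: 17.23
position: [0.5348, 0.0482, 0.0188]
ee_rot: [2.369, 2.063, -0.001]
wrist_force: [0.3, -4.9, 1.9]
opening: 0.498
```

>>> jog_arm --deltas '[{"wx": 0, "wy": 0, "wz": 0, "x": 3, "y": 0, "z": 0, "jaw": 0}, {"wx": 0, "wy": 0, "wz": 0, "x": 3, "y": 0, "z": 0, "jaw": 0}, {"wx": 0, "wy": 0, "wz": 0, "x": 3, "y": 0, "z": 0, "jaw": 0}, {"wx": 0, "wy": 0, "wz": 0, "x": 3, "y": 0, "z": 0, "jaw": 0}, {"wx": 0, "wy": 0, "wz": 0, "x": 2, "y": 0, "z": 0, "jaw": 0}]'

```text
clock: 17.85
position: [0.5367, 0.0619, 0.0188]
ee_rot: [2.369, 2.063, -0.001]
wrist_force: [-0.4, -5.2, 4.0]
opening: 0.504
```

Run:
```python
from workcell import ctrl
from h import *
plan(ctrl.get_obs(),46,0,.017,0)
for n in ("scene",):
    d=ctrl.get_image(n); cv2.imwrite(f"pics/{n}8.png",cv2.resize(d["frame"][200:350,200:380,::-1],None,fx=4,fy=4))
```

```text
lane now [34.1 -0.3] z 0.0188 | turn deg [-0.    0.04 -0.02] | shift mm after turn [11.9 -0.3  1.8] | before [11.9 -0.3  1.8]
F [-0.36 -5.18  4.03] T [-1.02  0.04 -0.  ] open 0.504 t 17.85
```

View pics/scene8.png

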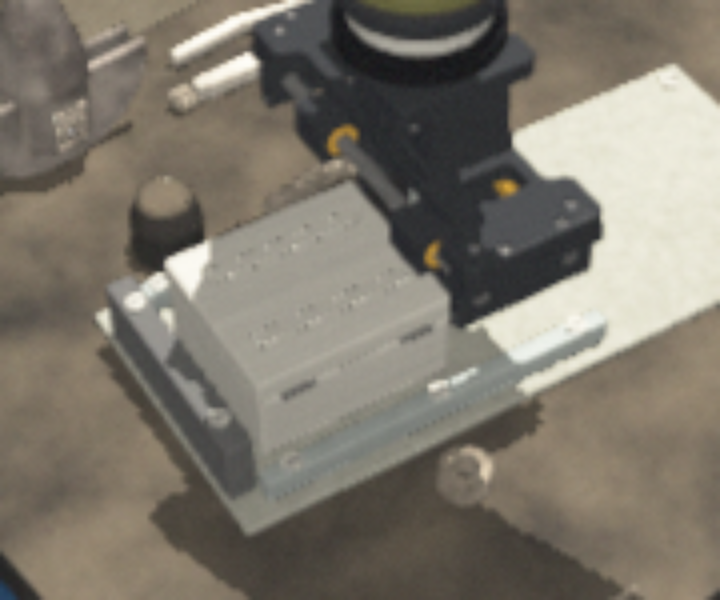

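>>> jog_arm --deltas '[{"wx": 0, "wy": 0, "wz": 0, "x": 1.5, "y": 0, "z": 0, "jaw": 0}, {"wx": 0, "wy": 0, "wz": 0, "x": 1.5, "y": 0, "z": 0, "jaw": 0}, {"wx": 0, "wy": 0, "wz": 0, "x": 1.5, "y": 0, "z": 0, "jaw": 0}, {"wx": 0, "wy": 0, "wz": 0, "x": 1.5, "y": 0, "z": 0, "jaw": 0}, {"wx": 0, "wy": 0, "wz": 0, "x": 1.5, "y": 0, "z": 0, "jaw": 0}]'

```text
clock: 18.52
position: [0.5376, 0.069, 0.0188]
ee_rot: [2.369, 2.062, -0.001]
wrist_force: [-1.4, -5.6, 3.0]
opening: 0.503
```

>>> jog_arm --deltas '[{"wx": 0, "wy": 0, "wz": 0, "x": 0.5, "y": 0, "z": 0, "jaw": 0}, {"wx": 0, "wy": 0, "wz": 0, "x": 0.5, "y": 0, "z": 0, "jaw": 0}, {"wx": 0, "wy": 0, "wz": 0, "x": 0.5, "y": 0, "z": 0, "jaw": 0}, {"wx": 0, "wy": 0, "wz": 0, "x": 0.5, "y": 0, "z": 0, "jaw": 0}, {"wx": 0, "wy": 0, "wz": 0, "x": 0.5, "y": 0, "z": 0, "jaw": 0}]'

```text
clock: 19.15
position: [0.5379, 0.0711, 0.0188]
ee_rot: [2.369, 2.062, -0.002]
wrist_force: [-0.7, -5.8, 3.1]
opening: 0.5
```

Run:
```python
from workcell import ctrl
from h import *
plan(ctrl.get_obs(),46,0,.017,0)
```

```text
lane now [43.4 -0.3] z 0.0188 | turn deg [-0.02  0.1  -0.05] | shift mm after turn [ 2.6 -0.3  1.8] | before [ 2.6 -0.3  1.8]
F [-0.74 -5.8   3.12] T [-1.24  0.03  0.02] open 0.5 t 19.15
```

>>> jog_arm --deltas '[{"wx": 0, "wy": 0, "wz": 0, "x": 0.5, "y": 0, "z": 0, "jaw": 0}, {"wx": 0, "wy": 0, "wz": 0, "x": 0.5, "y": 0, "z": 0, "jaw": 0}, {"wx": 0, "wy": 0, "wz": 0, "x": 0.4, "y": 0, "z": 0, "jaw": 0}, {"wx": 0, "wy": 0, "wz": 0, "x": 0.4, "y": 0, "z": 0, "jaw": 0}, {"wx": 0, "wy": 0, "wz": 0, "x": 0.4, "y": 0, "z": 0, "jaw": 0}]'

```text
clock: 19.77
position: [0.5378, 0.071, 0.0188]
ee_rot: [2.369, 2.06, -0.007]
wrist_force: [-1.3, -10.2, 5.2]
opening: 0.499
```

Run:
```python
from workcell import ctrl
from h import *
plan(ctrl.get_obs(),46,0,.017,0)
d=ctrl.get_image("scene"); cv2.imwrite("pics/scene9.png",cv2.resize(d["frame"][240:340,210:350,::-1],None,fx=5,fy=5))
```

```text
lane now [43.3 -0.2] z 0.0188 | turn deg [-0.05  0.29 -0.1 ] | shift mm after turn [ 2.7 -0.2  1.8] | before [ 2.7 -0.2  1.8]
F [ -1.26 -10.22   5.16] T [-1.87  0.06  0.21] open 0.499 t 19.77
```

View pics/scene9.png

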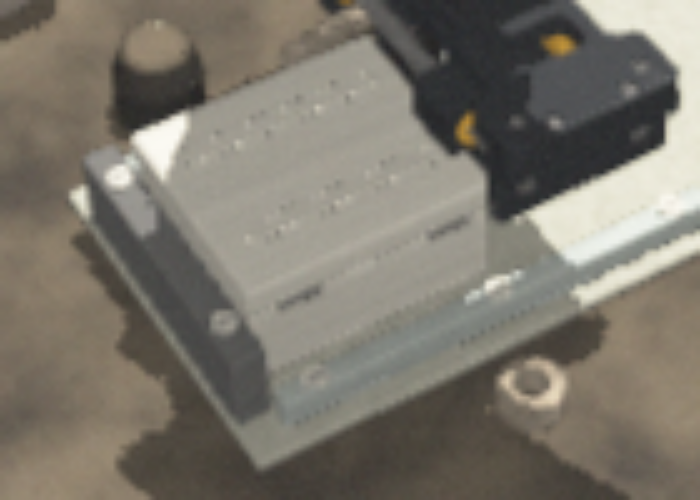

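>>> jog_arm --deltas '[{"wx": 0, "wy": 0, "wz": 0, "x": 0.5, "y": 0, "z": 0, "jaw": 0}, {"wx": 0, "wy": 0, "wz": 0, "x": 0.5, "y": 0, "z": 0, "jaw": 0}, {"wx": 0, "wy": 0, "wz": 0, "x": 0.5, "y": 0, "z": 0, "jaw": 0}, {"wx": 0, "wy": 0, "wz": 0, "x": 0.5, "y": 0, "z": 0, "jaw": 0}, {"wx": 0, "wy": 0, "wz": 0, "x": 0, "y": 0, "z": 0, "jaw": 0}]'

```text
clock: 20.45
position: [0.5378, 0.071, 0.0188]
ee_rot: [2.368, 2.058, -0.011]
wrist_force: [-0.8, -13.0, 5.9]
opening: 0.502
```

Run:
```python
from workcell import ctrl
from h import *
plan(ctrl.get_obs(),46,0,.017,0)
```

```text
lane now [43.2 -0.2] z 0.0188 | turn deg [-0.08  0.46 -0.15] | shift mm after turn [ 2.8 -0.2  1.8] | before [ 2.8 -0.2  1.8]
F [ -0.79 -13.02   5.92] T [-2.31  0.21  0.31] open 0.502 t 20.45
```

>>> jog_arm --deltas '[{"wx": 0, "wy": 0, "wz": 0, "x": -1, "y": 0, "z": 0, "jaw": 0}, {"wx": 0, "wy": 0, "wz": 0, "x": -1.5, "y": 0, "z": 0, "jaw": 0}, {"wx": 0, "wy": 0, "wz": 0, "x": -2, "y": 0, "z": 0, "jaw": 0}, {"wx": 0, "wy": 0, "wz": 0, "x": -5, "y": 0, "z": 0, "jaw": 0}, {"wx": 0, "wy": 0, "wz": 0, "x": -15, "y": 0, "z": 0, "jaw": 0}]'

```text
clock: 21.08
position: [0.5357, 0.0543, 0.0187]
ee_rot: [-2.364, -2.066, -0.005]
wrist_force: [0.3, -0.7, -0.0]
opening: 0.497
```

>>> jog_arm --deltas '[{"wx": 0, "wy": 0, "wz": 0, "x": -20, "y": 0, "z": 0, "jaw": 0}, {"wx": 0, "wy": 0, "wz": 0, "x": -25, "y": 0, "z": 0, "jaw": 0}, {"wx": 0, "wy": 0, "wz": 0, "x": -25, "y": 0, "z": -15, "jaw": 0}, {"wx": 0, "wy": 0, "wz": 0, "x": -25, "y": 0, "z": -30, "jaw": 0}, {"wx": 0, "wy": 0, "wz": 0, "x": -25, "y": 0, "z": -30, "jaw": 0}]'

```text
clock: 21.7
position: [0.518, -0.0691, 0.0943]
ee_rot: [-2.37, -2.062, 0.001]
wrist_force: [0.5, -0.4, 0.5]
opening: 0.499
```

>>> jog_arm --deltas '[{"wx": 0, "wy": 0, "wz": 0, "x": -30, "y": 0, "z": -35, "jaw": 0}, {"wx": 0, "wy": 0, "wz": 0, "x": -30, "y": 0, "z": -30, "jaw": 0}, {"wx": 0, "wy": 0, "wz": 0, "x": -30, "y": 0, "z": 0, "jaw": 0}, {"wx": 0, "wy": 0, "wz": 0, "x": -20, "y": 0, "z": 0, "jaw": 0}, {"wx": 0, "wy": 0, "wz": 0, "x": 0, "y": 0, "z": 0, "jaw": 0}]'

```text
clock: 22.32
position: [0.5024, -0.1788, 0.1585]
ee_rot: [2.374, 2.057, -0.002]
wrist_force: [1.3, 0.3, 0.7]
opening: 0.501
```

Run:
```python
from workcell import ctrl
from h import *
plan(ctrl.get_obs(),46,0,.017,0)
d=ctrl.get_image("scene"); cv2.imwrite("pics/scene10.png",cv2.resize(d["frame"][220:340,200:360,::-1],None,fx=5,fy=5))
d=ctrl.get_image("top"); cv2.imwrite("pics/top10.png",cv2.resize(d["frame"][190:310,220:380,::-1],None,fx=5,fy=5))
```

```text
lane now [-209.     0.6] z 0.1585 | turn deg [-0.04  0.08 -0.29] | shift mm after turn [255.    0.6 141.5] | before [255.2  -0.6 141.1]
F [1.33 0.27 0.74] T [-0.03 -0.07  0.03] open 0.501 t 22.32
```

View pics/scene10.png

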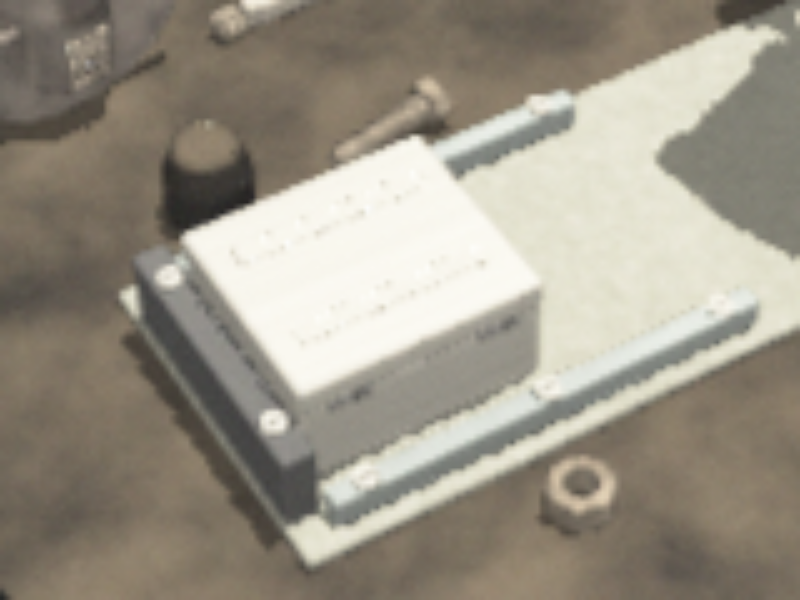

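View pics/top10.png

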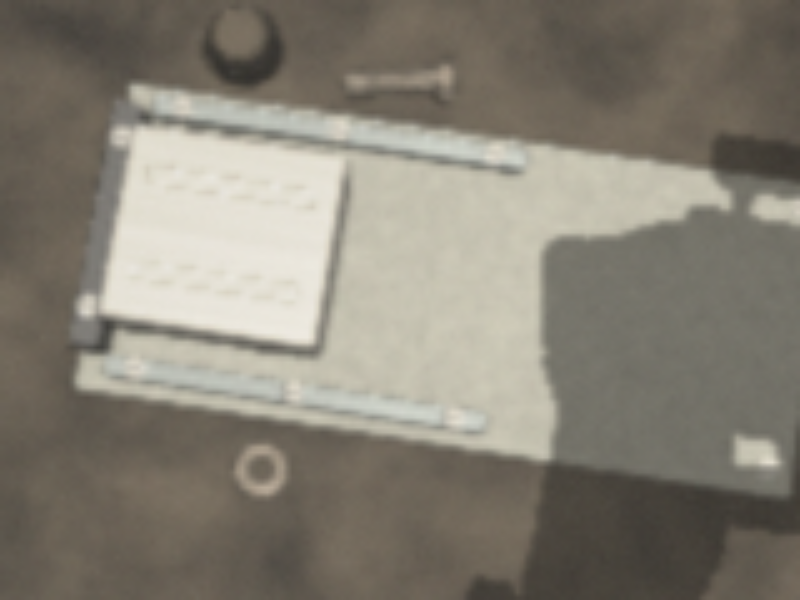

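Run:
```python
from ms import *
d=ctrl.get_image("scene"); Z=lambda x,y:(x/5+200-.4,y/5+220-.4)
print("scene")
fit(d,{"lid_near":(Z(303,395),Z(540,293),.056),"lid_left":(Z(183,242),Z(303,395),.056),"lid_far":(Z(183,240),Z(420,140),.056),"lid_right":(Z(420,140),Z(540,293),.056),"stopL":(Z(137,258),Z(285,465),.04)})
d=ctrl.get_image("top");print("top");Z=lambda x,y:(x/5+220-.4,y/5+190-.4)
fit(d,{"lid_near":(Z(103,315),Z(316,350),.056),"lid_left":(Z(131,125),Z(103,315),.056),"lid_far":(Z(131,125),Z(347,157),.056),"lid_right":(Z(347,157),Z(316,350),.056),"stopOuter":(Z(114,110),Z(72,340),.04),"stopInner":(Z(129,130),Z(101,320),.04)})
print(ctrl.get_obs()["clock"])
```

```text
scene
lid_near  px [260.3 298.8] [307.1 277.1] rms 0.10 lane [[151.2, 46.0], [57.1, 45.8]] ang-lane 0.11
lid_left  px [236.3 267.9] [259.3 299.3] rms 0.06 lane [[152.8, -40.6], [153.2, 45.9]] ang-lane -0.23
lid_far   px [235.7 266.3] [283.1 246.3] rms 0.10 lane [[152.0, -44.8], [53.7, -44.3]] ang-lane -0.28
lid_right px [283.8 247.5] [308.8 277.2] rms 0.11 lane [[54.1, -40.9], [54.6, 47.5]] ang-lane -0.31
stopL     px [226.2 271.8] [256.2 312.9] rms 0.11 lane [[166.9, -56.0], [166.3, 57.3]] ang-lane 0.26
top
lid_near  px [240.2 252.4] [282.9 259. ] rms 0.15 lane [[151.0, 44.5], [53.5, 44.7]] ang-lane -0.11
lid_left  px [246.4 214.7] [239.3 252.4] rms 0.22 lane [[153.1, -43.4], [153.2, 44.8]] ang-lane -0.07
lid_far   px [245.9 213.8] [289. 221.] rms 0.24 lane [[154.6, -45.4], [54.4, -43.6]] ang-lane -1.05
lid_right px [288.5 220.9] [282.1 259.5] rms 0.20 lane [[55.5, -43.6], [55.1, 46.0]] ang-lane 0.23
stopOuter px [242.4 211.6] [233.6 257.5] rms 0.21 lane [[167.1, -52.8], [167.2, 56.4]] ang-lane -0.09
stopInner px [246.1 215.7] [239.1 253.5] rms 0.26 lane [[156.9, -44.4], [156.5, 45.3]] ang-lane 0.24
22.525
```

Run:
```python
from workcell import ctrl
from h import *
a=cv2.imread("pics/scene0.png"); b=ctrl.get_image("scene")["frame"][:,:,::-1]
for n,(x0,y0,x1,y1) in dict(bolt=(262,232,295,258),cap=(228,240,255,270),nut=(304,306,330,332),can=(332,85,362,175),tape=(295,160,340,200),pliers=(240,190,305,230),cone1=(190,190,238,250),cone3=(145,222,190,272),punch=(300,340,365,395)).items():
    A,B=[cv2.cvtColor(np.ascontiguousarray(i[y0:y1,x0:x1]),cv2.COLOR_BGR2GRAY).astype(np.float32) for i in (a,b)]
    s,r=cv2.phaseCorrelate(A,B); print(n,np.round(s,2),round(r,2),"mean diff",round(float(abs(A-B).mean()),2))
o=ctrl.get_obs(); print(o["wrist_force"],o["joint_velocities"])
ctrl.sign_off()
```

```text
bolt [-0.11  0.77] 0.69 mean diff 27.58
cap [-0.09 -1.06] 0.35 mean diff 23.49
nut [0.55 0.5 ] 0.97 mean diff 7.61
can [0.01 0.08] 0.99 mean diff 7.0
tape [ 0.53 -0.01] 0.99 mean diff 7.25
pliers [-0.01  0.03] 1.0 mean diff 6.97
cone1 [0.05 0.03] 0.98 mean diff 6.94
cone3 [0.52 0.04] 0.99 mean diff 7.04
punch [-0.01  0.01] 1.0 mean diff 7.13
[-1.3675  0.0555  0.7599] [-0.0042 -0.002   0.0014 -0.002   0.0003  0.0026 -0.0001]
the job is handed in; nothing more can be done
```

The box is home: flush against the end stop, squarely between the rails, and the job was handed in at about 22.6 s of the 72 s allowed.

**What I did:** The box stood about 14.5 mm off the centre line and turned about 1°. I pushed it sideways on the open apron with both fingers half open, which centred and straightened it. Then I pushed it down the lane with both fingers at 24–32 mm/s, slowing to 4 mm/s at the end. At the stop the tool stopped advancing and the force rose from about 5 N to 13 N. I backed straight off and lifted clear.

**Last checks (top and scene cameras):**
- **Position along the lane:** the box centre reads x ≈ 104 mm against 105 mm. The stop's outer edge also reads about 2 mm short, so this fits the box being in contact.
- **Across the lane:** y is about 0.5 mm, with yaw within about 0.3°. That leaves roughly 12–13 mm to each rail.
- **Robot:** clear of everything, with only sensor noise on the wrist force.

**Checks that disagreed or were weak:**
- The lid's far edge in the top view fitted at −1.05°, while every other edge fitted within 0.3°.
- The tool position at contact was about 2.7 mm short of what I expected from the 18 mm pad width. I put this down to finger depth and calibration.
- The before-and-after image comparison showed no shift over about half a pixel for the nut, spray can, tape measure, pliers, both cones and punch. The bolt and cap gave poor matches, probably because the box now fills part of those crops. In the last top view they look unmoved, but I did not measure them again. The cut key was not compared.

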